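Make up two kits of moulded patterns

ROBOT

A 6-joint arm with a two-finger parallel gripper is mounted at the origin on the work surface. World frame = base frame: x ahead of the robot, y to its left, z up, the work surface at z = 0. Lengths are in m, angles in degrees, forces in N, time in s.
With the tool pointing down it reaches from about 0.375 to 0.9 m from the base axis. Payload 3.1 kg.
Tool frame: the origin (TCP) lies between the finger pads; the fingertips stand 22 mm ahead of it and the grasp point (between the pads) lies 3 mm ahead of it (bot.tip_extent is the distance from the TCP to the fingertips, in m); y points along the fingers, z is the direction in which the jaws open and shut, and the axes are right-handed (so a half turn about y gives the same grasp; the last joint's range is limited). The gripper opens to 87 mm and grips with 3 to 60 N. Pads are 19 mm wide; open, the fingers measure 117 mm over their backs; the gripper's body (75 mm by 190 mm) begins 51 mm behind the grasp point.
Start: joints at [63.627, 30.224, 82.088, -0, 67.689, -10.227], TCP at [0.174, 0.6, 0.245] pointing down, gripper open.
Joint ranges: [-176.69, 176.69], [-43.24, 126.21], [12.49, 139.97], [-82, 262], [0, 151.66], [-163.58, 163.58]. Speed limits (degrees/s): [159.86, 159.86, 180, 180, 180, 180].

INTERFACE

Orientations are given as a 3x3 rotation matrix whose columns are the frame's x, y, z axes.
In Python, from rig import bot, eyes, models gives the robot as it stands. The module is installed in compiled form; this text tells all that it offers.
- The arm moves only by the tool arm_command, never from a script. Its arguments are lists of equal length, an entry for each row: "translation": the shift along the tool's x, y, z each as a share of 0.08 m, from -1 to 1, a list of three; "rotation": the turn, a rotation vector about the tool's x, y, z each as a share of 60 degrees, from -1 to 1, a list of three; "grip": the closure, from -1 (fully open) to 1 (shut), so that 0 is half open. In form: {"translation": [[x, y, z], ...], "rotation": [[rx, ry, rz], ...], "grip": [grip, ...]}. A call has 1 to 5 rows; each row is the pose to reach, as a shift and turn from the pose commanded when the call began, along the tool's axes at that moment; what a row does not reach only later rows make up. A row lasts 1/10 s, in which the tool goes at most 50 mm and 8.59 degrees, less where a joint would pass 70% of its speed; a pose out of reach is approached as far as the arm can. A call with a number of a shift or a turn outside -1 to 1 is refused whole. A call with a gripper value outside its range is refused whole. The fingers move at their own pace and stop on an object; the grip force is fixed at half the most. Time passes only in rows, so rows that repeat a pose let the fingers close. It gives the time, the measured TCP pose, the force and the opening at its end, in the units of the state.
- bot.read_state(): the state, without advancing time (a new reading comes with each control period).
- eyes.capture(name): name is "scene" or "top"; returns a dict with "image" (400x640x3 uint8, blue, green, red), "mtx" (3x3 intrinsics, pixels), "rvec" (rotation vector, rad) and "tvec" (3), from world to camera coordinates, as OpenCV has them. Camera axes: x right, y down, z forward; pixel columns grow to the right and rows downward; lengths in m; the calibration is good to about 2 mm. A picture is of the moment at which its call begins. There is no depth.
- bot.hand_in(): hands the job in, once; it reports no verdict.
Trained networks look in the newest picture that a camera, given by its name, has taken for a name from the list of things; names that differ only in an ending like _2 or _b are one class to them, and where a whole thing is asked for, a point or a joint stands for the part that bears it (a point fixed in the world has none). Each returns a list of dicts, best first, with "conf" (0 to 1); they miss things now and then, are a little off and sometimes report something else, mostly with a low value. They report only what shows in the picture. A call takes as long as a camera call. They do not tell look-alikes from the thing itself.
- models.recognise(camera, thing): "extent" ([left, top, right, bottom] as shares, 0 to 1, of the picture: columns of its width, rows of its height, round what is visible of it).
- models.spot_point(camera, thing): "point" ([column, row] as shares, 0 to 1, of the picture: columns of its width, rows of its height: a listed point, or the origin of a listed thing).
The state is a dict: "time_s": time; "joint_positions": joint angles; "qvel": joint speeds; "tau": joint torques, N m; "position": TCP position; "tcp_rot": TCP orientation; "force": force on the tool from outside, world axes, zero at the start; "moment": the same for the moment, N m; "opening": opening from 0.0 (shut) to 1.0 (fully open).
Only numpy, scipy, OpenCV 4.12 (cv2) and the standard library are available. Lean on these libraries where they do the work, as an engineer would, in place of code of your own. Each camera call takes 0.05 s, during which the arm holds its last target. There are 200 camera calls.

TASK

Make up the two kits from the green moulded pieces on the sheet pan. Steel tray: stand the tall round-flanged bushing upright on its flange in the larger bay with the flat ring slipped over its barrel so that it lies flat on the flange, and stand the T-bracket on its foot in the smaller bay. Plywood board: stand the short round-flanged bushing on its flange in the wide collar, and the pouring cup on its small end in the narrow collar; leave the spool and the square-flanged bushing where they are on the pan.

Things in the scene. Friction and masses are not known exactly. Their poses are not given: they have to be found in the camera images.
- tall_bush: Tall round-flanged bushing standing on its flange, bore upwards: flange 58 mm diameter x 8 thick, above it a barrel 30 diameter with an 18 bore; overall height 56. Olive green; origin at the centre of its underside, z up. Starts at one of 3 x 3 spots, 110 mm apart, squared to x and y, on the aluminium pan (floor 3 mm above the bench, rim 15 mm high).
- short_bush: Short round-flanged bushing standing on its flange: same round flange (58 x 8 mm) and barrel (30 diameter, 18 bore), but overall height only 32. Olive green; origin at the centre of its underside, z up. Starts at one of 3 x 3 spots, 110 mm apart, squared to x and y, on the aluminium pan (floor 3 mm above the bench, rim 15 mm high).
- ring: Flat plain ring lying flat: outer diameter 58 mm, inner diameter 44, 12 thick. It passes over a bushing's 30 barrel with 7 to spare all round and comes to lie on its flange. Olive green; origin at the centre of its underside, z up. Starts at one of 3 x 3 spots, 110 mm apart, squared to x and y, on the aluminium pan (floor 3 mm above the bench, rim 15 mm high).
- bracket: T-bracket: flat foot 56 mm (along its x) x 40 (along its y) x 8 thick, with an upright web 10 thick along the middle of the foot, running its full 56 in x, top at height 44. Grip it by the web, across y. Olive green; origin at the centre of its underside, z up. Starts at one of 3 x 3 spots, 110 mm apart, squared to x and y, on the aluminium pan (floor 3 mm above the bench, rim 15 mm high).
- cup: Pouring cup, hollow, standing on its small end: foot 30 mm diameter, flaring to 50 diameter at height 28, then straight 50 diameter band up to the rim at height 42. Olive green; origin at the centre of its underside, z up. Starts at one of 3 x 3 spots, 110 mm apart, squared to x and y, on the aluminium pan (floor 3 mm above the bench, rim 15 mm high).
- spool: Spool: two round flanges 50 mm diameter x 8 thick on a 26 waist, height 40. Not wanted; stays on the sheet. Olive green; origin at the centre of its underside, z up. Starts at one of 3 x 3 spots, 110 mm apart, squared to x and y, on the aluminium pan (floor 3 mm above the bench, rim 15 mm high).
- square_bush: Bushing with a SQUARE flange 56 x 56 x 8 mm, barrel 30 diameter, height 32. Not wanted; stays on the sheet. (A small disc and a short bar, under 15 mm high, also lie about on the pan.) Olive green; origin at the centre of its underside, z up. Starts at one of 3 x 3 spots, 110 mm apart, squared to x and y, on the aluminium pan (floor 3 mm above the bench, rim 15 mm high).
- bay_tray: Bare steel kit tray, fixed, 176 mm (its x) x 96 (y); floor 4 thick, walls and one divider 11 high, 4 thick. Larger bay 88 x 88 inside, centred at x = -40, y = 0 in the tray's frame; smaller bay 76 (x) x 88 (y) inside, centred at x = +46, y = 0. Origin at the centre of the underside, z up.
- nest_board: Plywood kit board, fixed, 176 mm (its x) x 96 (y) x 8 thick, with two round wooden collars on top, 8 high, walls 4: the wide one, 82 inside, centred at x = -40, y = 0 in the board's frame; the narrow one, 54 inside, at x = +46, y = 0. Parts in a collar stand on the board's top. Origin at the centre of the underside, z up.
There are look-alikes about, which are no part of the job. What is shaped like the bracket but purple or yellow is not meant.

How it is judged:
By the outcome, as a careful person would: the job done as asked, in the order asked, and still so for the second after the job is handed in, with the robot touching nothing.
It also fails if it takes over 144 s, if anything falls off the work surface, if the arm or the gripper's body presses on something with over 40 N, if the wrist force passes 120 N, or if a joint passes its speed limit or range.

## Working session

There is one attempt and no reset: what is moved stays moved. The work goes in short steps, Python scripts to look and compute and a tool call to move; the robot and the scene stay as the last step left them, time stands still between calls to the robot, and variables do not carry over. Pictures are saved under pics/ and viewed, about 12 in all and at most 16, crops included, and the job is handed in when it is done.

Besides the shell and the picture viewer there is one more tool, called as name(argument=value, ...), one argument or row to a line, values as JSON. arm_command: Moves the arm, as the interface text tells. Shift numbers are shares of 0.08 m and turn numbers shares of 60 degrees, none past 1 either way. Its arguments: {"type":"object","properties":{"translation":{"type":"array"},"rotation":{"type":"array"},"grip":{"type":"array"}},"required":["translation","rotation","grip"]}

```bash
mkdir -p pics; python3 - <<'E'
from rig import bot,eyes,models
import cv2,json
for n in("scene","top"):
    c=eyes.capture(n);cv2.imwrite(f"pics/{n}0.png",c["image"])
    print(n,c["mtx"].round(1).tolist(),c["rvec"],c["tvec"])
    for t in"tall_bush short_bush ring bracket cup spool square_bush bay_tray nest_board".split():
        print(t,[(round(d["conf"],2),round(d["point"][0]*640),round(d["point"][1]*400)) for d in models.spot_point(n,t)])
s=bot.read_state();print(s)
E
```

```text
scene [[456.5, 0.0, 324.9], [0.0, 456.5, 193.9], [0.0, 0.0, 1.0]] [ 1.64337666  1.96791295 -0.7833903 ] [ 0.08237713 -0.32819305  1.38981715]
tall_bush [(0.87, 255, 260)]
short_bush [(0.83, 318, 234)]
ring [(0.65, 320, 196)]
bracket [(0.88, 229, 162), (0.74, 255, 141), (0.69, 275, 185)]
cup [(0.57, 374, 196)]
spool [(0.73, 310, 266), (0.5, 321, 189)]
square_bush [(0.59, 358, 279), (0.15, 310, 268)]
bay_tray [(0.84, 464, 225)]
nest_board [(0.74, 183, 205), (0.41, 318, 193)]
top [[394.9, 0.0, 320.8], [0.0, 394.9, 205.7], [0.0, 0.0, 1.0]] [ 2.18630573 -2.17379264  0.09027026] [-0.00458022  0.4898947   0.77302459]
tall_bush [(0.95, 370, 117)]
short_bush [(0.58, 318, 169), (0.31, 265, 122), (0.23, 469, 179)]
ring [(0.8, 323, 226)]
bracket [(0.87, 428, 307), (0.74, 447, 260)]
cup [(0.92, 264, 231)]
spool [(0.68, 314, 124)]
square_bush [(0.81, 265, 117)]
bay_tray [(0.64, 318, 169), (0.56, 163, 206)]
nest_board [(0.97, 467, 180)]
{'time_s': 1.0, 'joint_positions': array([ 6.36270890e+01,  3.02250140e+01,  8.20866929e+01, -4.88483406e-04,
        6.76898038e+01, -1.02288883e+01]), 'qvel': array([-0.06057283, -0.03722375,  0.06107407,  0.1224487 ,  0.04214903,
       -0.05885006]), 'tau': array([-2.31422928e-04, -4.40022755e+01, -1.76990908e+01,  6.32697763e-02,
        5.03464742e-02, -9.54536290e-06]), 'position': array([0.17376564, 0.60034043, 0.2445378 ]), 'tcp_rot': array([[ 9.60566698e-01, -4.64604210e-06,  2.78049669e-01],
       [-2.78049669e-01, -2.71265366e-05,  9.60566698e-01],
       [ 3.07969120e-06, -1.00000000e+00, -2.73486781e-05]]), 'force': array([1.02302039, 0.0300701 , 0.51172138]), 'moment': array([-0.026218  , -0.00042317,  0.01752722]), 'opening': 1.0012474061263985}
```

View pics/scene0.png

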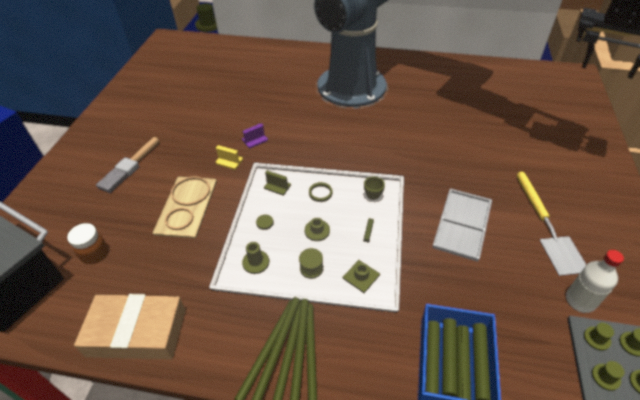

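View pics/top0.png

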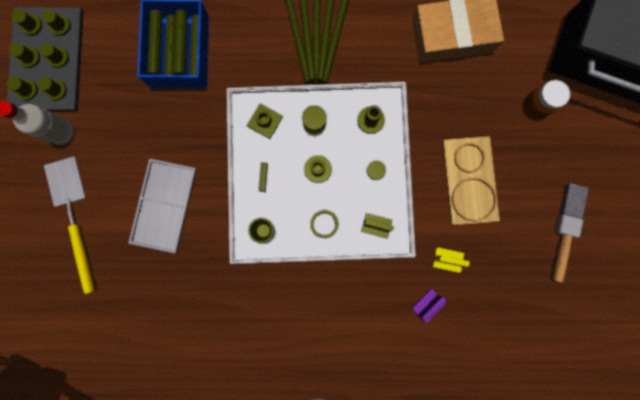

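The pictures show the pan with 9 spots. In the top picture:
- Square bush (265,120), spool (314,120) and tall bush (372,117).
- Bar (263,177), short bush (318,169) and small disc (376,170).
- Cup (262,230), ring (324,224) and green bracket (377,225).
- Look-alikes: yellow bracket (450,260), purple bracket (429,305), bushes on the dark rack (top left), square bush, spool and small disc.

The steel tray is at (163,205) and the board at (471,180).

```bash
cat > h.py <<'E'
import numpy as np,cv2
from scipy.optimize import least_squares
from rig import bot,eyes,models
PROF=dict(tall_bush=[(0,29),(8,29),(8,15),(56,15)],short_bush=[(0,29),(8,29),(8,15),(32,15)],ring=[(0,29),(12,29)],
 cup=[(0,15),(28,25),(42,25)])
def proj(c,P): return cv2.projectPoints(np.asarray(P,float).reshape(-1,3),c["rvec"],c["tvec"],c["mtx"],None)[0].reshape(-1,2)
def ray(c,uv,z):
    R=cv2.Rodrigues(c["rvec"])[0];o=-R.T@c["tvec"].ravel()
    d=R.T@np.linalg.inv(c["mtx"])@np.array([uv[0],uv[1],1.]);return o+d*(z-o[2])/d[2]
def green(c):
    h=cv2.cvtColor(c["image"],cv2.COLOR_BGR2HSV)
    return cv2.inRange(h,(25,80,15),(45,255,200))
def blobs(c):
    n,l,s,ce=cv2.connectedComponentsWithStats(green(c))
    out=[]
    for i in range(1,n):
        if s[i,4]<60: continue
        m=(l==i).astype(np.uint8);k,_=cv2.findContours(m,cv2.RETR_EXTERNAL,cv2.CHAIN_APPROX_NONE)
        k=max(k,key=cv2.contourArea);M=cv2.moments(cv2.drawContours(np.zeros_like(m),[k],-1,1,-1),True)
        out.append(((M["m10"]/M["m00"],M["m01"]/M["m00"]),M["m00"],k))
    return out
A=np.linspace(0,2*np.pi,48)
def sil(c,prof,x,y,z0,S=8):
    m=np.zeros((400*S//2,640*S//2),np.uint8);S=S/2
    for (a,r),(b,q) in zip(prof,prof[1:]):
        P=[(x+rr*np.cos(t)/1e3,y+rr*np.sin(t)/1e3,z0+h/1e3) for h,rr in((a,r),(b,q)) for t in A]
        cv2.fillConvexPoly(m,cv2.convexHull((proj(c,P)*S).astype(np.float32)).round().astype(np.int32),1)
    M=cv2.moments(m,True);return np.array([M["m10"]/M["m00"]/S,M["m01"]/M["m00"]/S]),M["m00"]/S/S
def locate(c,prof,uv,z0):
    p=ray(c,uv,z0+.015)[:2]
    for _ in range(6):
        s,a=sil(c,prof,*p,z0); p=p+(ray(c,uv,z0)-ray(c,s,z0))[:2]
    return p,a
E
python3 - <<'E'
from h import *
for n in("top","scene"):
    c=eyes.capture(n);R=cv2.Rodrigues(c["rvec"])[0];print(n,"cam at",(-R.T@c["tvec"].ravel()).round(3))
    pts=dict(top=dict(tall_bush=(371,117),short_bush=(318,169),ring=(324,224),cup=(262,230),bracket=(377,225)),
      scene=dict(tall_bush=(255,258),short_bush=(317,229),ring=(320,191),cup=(374,188),bracket=(277,183)))[n]
    B=blobs(c)
    for t,q in pts.items():
        b=min(B,key=lambda b:np.hypot(b[0][0]-q[0],b[0][1]-q[1]))
        if t=="bracket": print(t,b[0],b[1],ray(c,b[0],.02).round(4)); continue
        p,a=locate(c,PROF[t],b[0],.003);print(t,np.round(b[0],1),"area",b[1],round(a),p.round(4))
c=eyes.capture("top");im=c["image"]
cr=[im[145:260,120:205],im[130:230,437:505],im[205:245,355:400]]
cr=[cv2.resize(i,None,fx=f,fy=f,interpolation=cv2.INTER_CUBIC) for i,f in zip(cr,(4,4,8))]
W=np.zeros((790,800,3),np.uint8);x=0
H=np.zeros((460,340+272+188,3),np.uint8);H[:,:340]=cr[0];H[:400,340:612]=cr[1]
k=cv2.resize(im[205:245,353:400],None,fx=4,fy=4,interpolation=cv2.INTER_CUBIC);H[:160,612:]=k
cv2.imwrite("pics/crop1.png",H)
E
```

```text
top cam at [ 0.425 -0.001  0.81 ]
tall_bush [370.7 119.3] area 547.0 660 [ 0.671  -0.1041]
short_bush [317.5 168.7] area 547.0 646 [0.5673 0.0054]
ring [324.  223.6] area 558.0 661 [ 0.4544 -0.0084]
cup [260.9 230.3] area 459.0 553 [0.4396 0.1147]
bracket (376.83575883575884, 225.35343035343035) 481.0 [ 0.4511 -0.1141  0.02  ]
scene cam at [1.178 0.147 0.798]
tall_bush [254.6 259.2] area 381.0 704 [ 0.6743 -0.1054]
short_bush [316.8 230.2] area 322.0 519 [0.5709 0.0048]
ring [316.8 230.2] area 322.0 528 [0.5712 0.0049]
cup [373.7 185. ] area 227.0 431 [0.4354 0.1132]
bracket (275.43772241992883, 182.73665480427047) 281.0 [ 0.4565 -0.1181  0.02  ]
```

View pics/crop1.png

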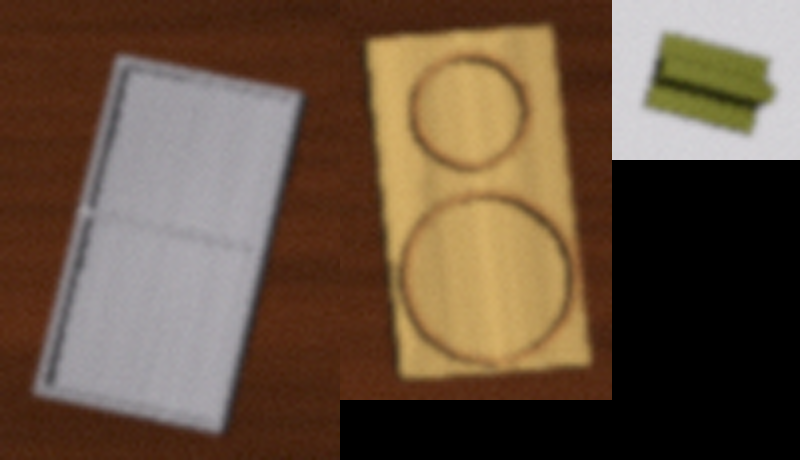

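```bash
cat >> h.py <<'E'
def green(c):
    h=cv2.cvtColor(c["image"],cv2.COLOR_BGR2HSV); b=c["image"].astype(int)
    return (((b[...,1]-b[...,0])>25)&(b[...,1]>b[...,2]-8)).astype(np.uint8)
def corners3(x,y,yaw,pts):
    a=np.deg2rad(yaw);R=np.array([[np.cos(a),-np.sin(a)],[np.sin(a),np.cos(a)]])
    return np.array([[*(R@np.array(p[:2])/1e3+[x,y]),p[2]/1e3] for p in pts])
E
python3 - <<'E'
from h import *
C={}
for n in("top","scene"):
    c=C[n]=eyes.capture(n)
    pts=dict(top=dict(tall_bush=(371,117),short_bush=(318,169),ring=(324,224),cup=(262,230),bracket=(377,225)),
      scene=dict(tall_bush=(255,258),short_bush=(317,229),ring=(320,191),cup=(374,188),bracket=(277,183)))[n]
    B=blobs(c)
    for t,q in pts.items():
        b=min(B,key=lambda b:np.hypot(b[0][0]-q[0],b[0][1]-q[1]))
        if t=="bracket":
            print(t,b[0],b[1]);r=cv2.minAreaRect(b[2]);print(r);continue
        p,a=locate(C[n],PROF[t],b[0],.003);print(n,t,np.round(b[0],1),"area",b[1],round(a),p.round(4))
c=C["top"]
# bracket foot top corners from crop (z=11mm)
cr=lambda u,v,x0,y0,f=4:(x0+u/f,y0+v/f)
for u,v,z in((664,33,.011),(768,60,.011),(752,133,.011),(647,106,.011),(658,62,.047),(773,93,.047)):
    print("br",ray(c,cr(u-612,v,353,205),z).round(4))
tr=np.array([ray(c,cr(u,v,120,145),.013) for u,v in((118,57),(302,92),(222,433),(35,395))])
print("tray",tr.round(4).tolist(),np.linalg.norm(tr-np.roll(tr,1,0),axis=1))
for z in(.013,):
    m=[(118,57),(302,92),(222,433),(35,395)]
    o=[(88,48,15),(88,-48,15),(-88,-48,15),(-88,48,15)]
    uv=np.array([cr(u,v,120,145) for u,v in m])
    f=least_squares(lambda p:(proj(c,corners3(*p[:2],p[2],o))-uv).ravel(),[.49,.32,-10],x_scale=[.01,.01,5])
    print("tray fit",f.x,f.fun.round(1)); T=f.x
    print("bays",corners3(*T,[(-40,0,4),(46,0,4)]))
w=ray(c,cr(486-340,278,437,130),.016);nn=ray(c,cr(469-340,112,437,130),.016);print("collars",w,nn,np.linalg.norm(w-nn))
d=(nn-w)[:2];print("board yaw",np.rad2deg(np.arctan2(d[1],d[0])))
cv=C["scene"]
vis=cv["image"].copy()
for p in proj(cv,np.vstack([corners3(*T,o),corners3(*T,[(-40,0,4),(46,0,4)]),[w],[nn]])): cv2.circle(vis,tuple(int(i) for i in p.round()),1,(0,0,255),-1)
cv2.imwrite("pics/ov.png",cv2.resize(vis[140:290,150:500],None,fx=2.2,fy=2.2,interpolation=cv2.INTER_CUBIC))
E
```

```text
top tall_bush [370.8 119.1] area 573.0 661 [ 0.6713 -0.1043]
top short_bush [317.4 168.7] area 584.0 646 [0.5672 0.0056]
top ring [324.  223.5] area 587.0 661 [ 0.4544 -0.0084]
top cup [260.7 230. ] area 482.0 553 [0.4401 0.1149]
bracket (377.08620689655174, 225.34674329501917) 522.0
((377.8651428222656, 225.63072204589844), (29.953283309936523, 19.067033767700195), 14.931418418884277)
scene tall_bush [255.6 263.6] area 297.0 716 [ 0.684  -0.1003]
scene short_bush [316.8 228.9] area 415.0 516 [0.5675 0.0042]
scene ring [320.1 190.8] area 321.0 435 [ 0.4536 -0.0106]
scene cup [373.4 185.9] area 154.0 433 [0.4385 0.113 ]
bracket (275.04615384615386, 187.8846153846154) 130.0
((275.05657958984375, 187.8416290283203), (20.852855682373047, 6.3903913497924805), 19.65382194519043)
br [ 0.4758 -0.0936  0.011 ]
br [ 0.4624 -0.1462  0.011 ]
br [ 0.4255 -0.1378  0.011 ]
br [ 0.4388 -0.0848  0.011 ]
br [ 0.4594 -0.0865  0.047 ]
br [ 0.4448 -0.1419  0.047 ]
tray [[0.5838, 0.3491, 0.013], [0.5662, 0.2545, 0.013], [0.3931, 0.2891, 0.013], [0.4115, 0.3837, 0.013]] [0.17567909 0.09622673 0.17656205 0.09635946]
tray fit [  0.48848998   0.31829832 -11.200828  ] [-0.  -0.4 -0.1  0.2  0.   0.2  0.1  0. ]
bays [[0.44925189 0.32606826 0.004     ]
 [0.53361379 0.30936289 0.004     ]]
collars [ 0.50458725 -0.31052346  0.016     ] [ 0.58960413 -0.30405564  0.016     ] 0.08526254357305654
board yaw 4.350505568873173
```

View pics/ov.png

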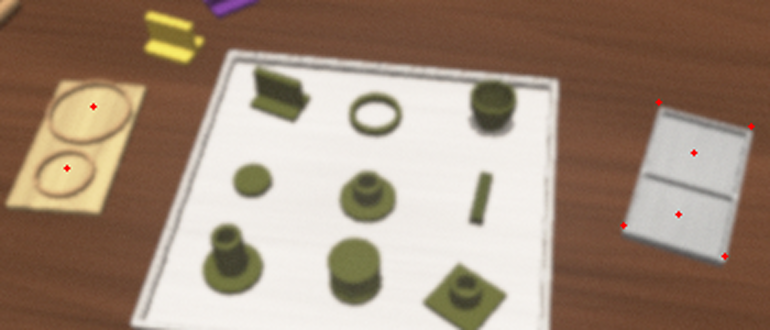

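Both views agree within about 4 mm. Targets: tall bush (.672,-.1045), ring (.454,-.009), bracket (.4506,-.1156, web at 75.5°), short bush (.567,.005), cup (.439,.114), bays (.449,.327) and (.534,.310), collars (.5046,-.3105) and (.5896,-.304). I'll square the tool first, then travel.

arm_command(
  translation=[
    [0,0,0],
    [0,0,0],
    [0,0,0],
  ],
  rotation=[
    [0,-0.269,0],
    [0,-0.269,0],
    [0,-0.269,0],
  ],
  grip=[-1,-1,-1],
)

```text
time_s: 1.55
position: [0.1738, 0.6003, 0.2445]
tcp_rot: [[1.0, 0.0, 0.0], [-0.0, -0.0, 1.0], [0.0, -1.0, -0.0]]
force: [1.1, -0.0, -0.3]
opening: 1.004
```

arm_command(
  translation=[
    [0.4,0,-0.5],
    [0.7,0,-1],
    [0.7,0,-1],
  ],
  rotation=[
    [0,0,0],
    [0,0,0],
    [0,0,0],
  ],
  grip=[-1,-1,-1],
)

```text
time_s: 1.85
position: [0.2315, 0.5159, 0.2442]
tcp_rot: [[1.0, -0.001, 0.007], [-0.007, -0.004, 1.0], [-0.001, -1.0, -0.005]]
force: [-0.3, -0.1, 0.6]
opening: 0.999
```

arm_command(
  translation=[
    [0.35,0,-0.5],
    [0.69,0,-0.976],
    [0.69,0,-0.976],
  ],
  rotation=[
    [0,0,0],
    [0,0,0],
    [0,0,0],
  ],
  grip=[-1,-1,-1],
)

```text
time_s: 2.15
position: [0.2873, 0.4392, 0.2446]
tcp_rot: [[1.0, 0.0, 0.008], [-0.008, -0.002, 1.0], [0.0, -1.0, -0.002]]
force: [-0.7, 0.4, 0.4]
opening: 0.997
```

arm_command(
  translation=[
    [0.35,0,-0.5],
    [0.69,0,-0.976],
    [0.69,0,-0.976],
  ],
  rotation=[
    [0,0,0],
    [0,0,0],
    [0,0,0],
  ],
  grip=[-1,-1,-1],
)

```text
time_s: 2.45
position: [0.3429, 0.3619, 0.2448]
tcp_rot: [[1.0, 0.002, 0.008], [-0.008, -0.001, 1.0], [0.002, -1.0, -0.001]]
force: [0.3, 0.1, 0.7]
opening: 1.001
```

arm_command(
  translation=[
    [0.35,0,-0.5],
    [0.69,0,-0.976],
    [0.69,0,-0.976],
  ],
  rotation=[
    [0,0,0],
    [0,0,0],
    [0,0,0],
  ],
  grip=[-1,-1,-1],
)

```text
time_s: 2.75
position: [0.3987, 0.2843, 0.2449]
tcp_rot: [[1.0, 0.003, 0.007], [-0.007, 0.0, 1.0], [0.003, -1.0, 0.0]]
force: [0.1, 0.8, 0.8]
opening: 0.999
```

arm_command(
  translation=[
    [0.35,0,-0.5],
    [0.69,0,-0.976],
    [0.69,0,-0.976],
  ],
  rotation=[
    [0,0,0],
    [0,0,0],
    [0,0,0],
  ],
  grip=[-1,-1,-1],
)

```text
time_s: 3.05
position: [0.4543, 0.2064, 0.245]
tcp_rot: [[1.0, 0.004, 0.006], [-0.006, 0.0, 1.0], [0.004, -1.0, 0.0]]
force: [0.7, 1.0, 0.7]
opening: 1.0
```

arm_command(
  translation=[
    [0.35,0,-0.5],
    [0.69,0,-0.976],
    [0.69,0,-0.976],
  ],
  rotation=[
    [0,0,0],
    [0,0,0],
    [0,0,0],
  ],
  grip=[-1,-1,-1],
)

```text
time_s: 3.35
position: [0.5097, 0.1283, 0.245]
tcp_rot: [[1.0, 0.005, 0.005], [-0.005, -0.0, 1.0], [0.005, -1.0, -0.0]]
force: [0.6, 0.8, 0.4]
opening: 1.003
```

arm_command(
  translation=[
    [0.35,0,-0.5],
    [0.69,0,-0.976],
    [0.69,0,-0.976],
  ],
  rotation=[
    [0,0,0],
    [0,0,0],
    [0,0,0],
  ],
  grip=[-1,-1,-1],
)

```text
time_s: 3.65
position: [0.5648, 0.0501, 0.2448]
tcp_rot: [[1.0, 0.005, 0.004], [-0.004, -0.001, 1.0], [0.005, -1.0, -0.001]]
force: [0.6, -0.2, -0.5]
opening: 1.0
```

arm_command(
  translation=[
    [0.35,0,-0.5],
    [0.69,0,-0.976],
    [0.69,0,-0.976],
  ],
  rotation=[
    [0,0,0],
    [0,0,0],
    [0,0,0],
  ],
  grip=[-1,-1,-1],
)

```text
time_s: 3.95
position: [0.6197, -0.0281, 0.2446]
tcp_rot: [[1.0, 0.004, 0.004], [-0.004, -0.002, 1.0], [0.004, -1.0, -0.002]]
force: [-0.9, -0.0, 0.8]
opening: 1.002
```

arm_command(
  translation=[
    [0.35,0,-0.5],
    [0.69,0,-0.976],
    [0.69,0,-0.976],
    [0.69,0,-0.976],
  ],
  rotation=[
    [0,0,0],
    [0,0,0],
    [0,0,0],
    [0,0,0],
  ],
  grip=[-1,-1,-1,-1],
)

```text
time_s: 4.35
position: [0.671, -0.1021, 0.2437]
tcp_rot: [[1.0, -0.002, 0.001], [-0.001, 0.002, 1.0], [-0.002, -1.0, 0.002]]
force: [-0.5, 0.5, 0.6]
opening: 0.997
```

arm_command(
  translation=[
    [0,0.5,0],
    [0,1,0],
    [0,1,0],
  ],
  rotation=[
    [0,0,0],
    [0,0,0],
    [0,0,0],
  ],
  grip=[-1,-1,-1],
)

```text
time_s: 4.65
position: [0.6658, -0.0996, 0.1587]
tcp_rot: [[1.0, -0.014, -0.002], [0.002, 0.006, 1.0], [-0.014, -1.0, 0.006]]
force: [-0.7, 0.2, -1.2]
opening: 1.002
```

arm_command(
  translation=[
    [0,0.5,0],
    [0,0.8,0],
    [0,1,0],
    [0,1,0],
  ],
  rotation=[
    [0,0,0],
    [0,0,0],
    [0,0,0],
    [0,0,0],
  ],
  grip=[-1,-1,-1,-1],
)

```text
time_s: 5.05
position: [0.6701, -0.1026, 0.0836]
tcp_rot: [[1.0, -0.003, -0.001], [0.001, 0.001, 1.0], [-0.003, -1.0, 0.001]]
force: [0.0, 0.3, -0.1]
opening: 0.999
```

arm_command(
  translation=[
    [0,0.25,0],
    [0,0.5,0],
    [0,0.54,0],
    [0,0.54,0],
  ],
  rotation=[
    [0,0,0],
    [0,0,0],
    [0,0,0],
    [0,0,0],
  ],
  grip=[-1,-1,-1,-1],
)

```text
time_s: 5.45
position: [0.6718, -0.1041, 0.0425]
tcp_rot: [[1.0, 0.001, -0.0], [0.0, -0.0, 1.0], [0.001, -1.0, -0.0]]
force: [-0.3, 0.6, 0.3]
opening: 0.999
```

arm_command(
  translation=[
    [0,0,0],
    [0,0,0],
    [0,0,0],
    [0,0,0],
    [0,0,0],
  ],
  rotation=[
    [0,0,0],
    [0,0,0],
    [0,0,0],
    [0,0,0],
    [0,0,0],
  ],
  grip=[1,1,1,1,1],
)

```text
time_s: 5.95
position: [0.6714, -0.1044, 0.0417]
tcp_rot: [[1.0, 0.0, 0.0], [-0.0, -0.0, 1.0], [0.0, -1.0, -0.0]]
force: [0.1, -0.4, -0.0]
opening: 0.63
```

arm_command(
  translation=[
    [0,0,0],
    [0,0,0],
    [0,0,0],
    [0,0,0],
  ],
  rotation=[
    [0,0,0],
    [0,0,0],
    [0,0,0],
    [0,0,0],
  ],
  grip=[1,1,1,1],
)

```text
time_s: 6.35
position: [0.6713, -0.1043, 0.0413]
tcp_rot: [[1.0, -0.0, 0.0], [-0.0, 0.0, 1.0], [-0.0, -1.0, 0.0]]
force: [-0.6, 0.4, 0.1]
opening: 0.333
```

arm_command(
  translation=[
    [0,0,0],
    [0,0,0],
    [0,-0.5,0],
    [0,-0.75,0],
  ],
  rotation=[
    [0,0,0],
    [0,0,0],
    [0,0,0],
    [0,0,0],
  ],
  grip=[1,1,1,1],
)

```text
time_s: 6.75
position: [0.672, -0.1046, 0.1028]
tcp_rot: [[1.0, 0.001, 0.0], [-0.0, -0.0, 1.0], [0.001, -1.0, -0.0]]
force: [1.7, -0.2, -0.7]
opening: 0.328
```

arm_command(
  translation=[
    [0,-0.5,0],
    [0,-0.75,0],
    [0,-0.75,0],
  ],
  rotation=[
    [0,0,0],
    [0,0,0],
    [0,0,0],
  ],
  grip=[1,1,1],
)

```text
time_s: 7.05
position: [0.6736, -0.105, 0.1653]
tcp_rot: [[1.0, 0.008, -0.0], [0.0, -0.003, 1.0], [0.008, -1.0, -0.003]]
force: [0.6, -0.3, -0.6]
opening: 0.331
```

arm_command(
  translation=[
    [-0.2,0,0.4],
    [-0.463,0,0.9],
    [-0.463,0,0.9],
  ],
  rotation=[
    [0,0,0],
    [0,0,0],
    [0,0,0],
  ],
  grip=[1,1,1],
)

```text
time_s: 7.35
position: [0.6287, -0.027, 0.1588]
tcp_rot: [[1.0, -0.01, -0.003], [0.004, 0.004, 1.0], [-0.01, -1.0, 0.004]]
force: [0.1, 0.3, -1.1]
opening: 0.335
```

arm_command(
  translation=[
    [-0.2,0,0.4],
    [-0.463,0,0.9],
    [-0.463,0,0.9],
  ],
  rotation=[
    [0,0,0],
    [0,0,0],
    [0,0,0],
  ],
  grip=[1,1,1],
)

```text
time_s: 7.65
position: [0.5922, 0.0441, 0.1592]
tcp_rot: [[1.0, -0.009, -0.004], [0.004, 0.003, 1.0], [-0.009, -1.0, 0.003]]
force: [-0.4, -1.6, -1.6]
opening: 0.332
```

arm_command(
  translation=[
    [-0.2,0,0.4],
    [-0.463,0,0.9],
    [-0.463,0,0.9],
  ],
  rotation=[
    [0,0,0],
    [0,0,0],
    [0,0,0],
  ],
  grip=[1,1,1],
)

```text
time_s: 7.95
position: [0.5558, 0.1152, 0.1596]
tcp_rot: [[1.0, -0.007, -0.004], [0.004, 0.001, 1.0], [-0.007, -1.0, 0.001]]
force: [0.9, -0.3, -1.6]
opening: 0.331
```

arm_command(
  translation=[
    [-0.2,0,0.4],
    [-0.463,0,0.9],
    [-0.463,0,0.9],
  ],
  rotation=[
    [0,0,0],
    [0,0,0],
    [0,0,0],
  ],
  grip=[1,1,1],
)

```text
time_s: 8.25
position: [0.5196, 0.1866, 0.16]
tcp_rot: [[1.0, -0.005, -0.004], [0.004, 0.001, 1.0], [-0.005, -1.0, 0.001]]
force: [-0.2, -0.5, -1.4]
opening: 0.337
```

arm_command(
  translation=[
    [-0.2,0,0.4],
    [-0.463,0,0.9],
    [-0.463,0,0.9],
  ],
  rotation=[
    [0,0,0],
    [0,0,0],
    [0,0,0],
  ],
  grip=[1,1,1],
)

```text
time_s: 8.55
position: [0.4836, 0.2582, 0.1604]
tcp_rot: [[1.0, -0.003, -0.004], [0.004, 0.0, 1.0], [-0.003, -1.0, 0.0]]
force: [0.4, -1.4, -1.9]
opening: 0.333
```

arm_command(
  translation=[
    [-0.2,0,0.4],
    [-0.4,0,0.7],
    [-0.463,0,0.9],
    [-0.463,0,0.9],
    [-0.463,0,0.9],
  ],
  rotation=[
    [0,0,0],
    [0,0,0],
    [0,0,0],
    [0,0,0],
    [0,0,0],
  ],
  grip=[1,1,1,1,1],
)

```text
time_s: 9.05
position: [0.45, 0.3267, 0.1608]
tcp_rot: [[1.0, 0.0, -0.0], [0.0, -0.001, 1.0], [0.0, -1.0, -0.001]]
force: [0.2, -0.0, -1.6]
opening: 0.333
```

```bash
python3 - <<'E'
from h import *
c=eyes.capture("top");cv2.imwrite("pics/t1.png",c["image"]);s=bot.read_state();print(s["position"],s["opening"])
i=c["image"][100:300,60:300];c=eyes.capture("scene");j=c["image"][120:320,360:600]
cv2.imwrite("pics/t1.png",cv2.resize(np.hstack([i,j]),None,fx=1.6,fy=1.6))
E
```

```text
[0.45010219 0.3264346  0.16092378] 0.33467854224473004
```

View pics/t1.png

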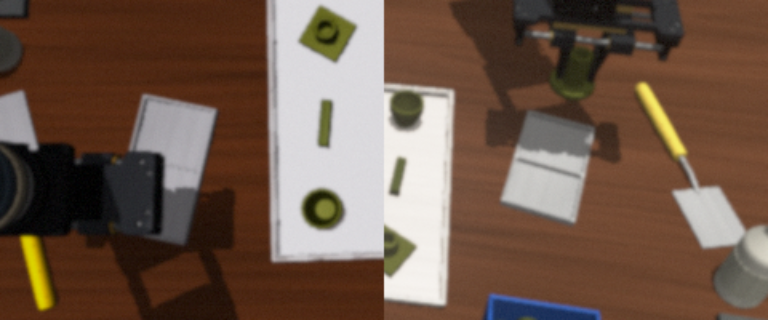

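The tall bush is held upright over the large bay. I'll lower it and release.

arm_command(
  translation=[
    [0,0.4,0],
    [0,0.8,0],
    [0,1,0],
    [0,1,0],
  ],
  rotation=[
    [0,0,0],
    [0,0,0],
    [0,0,0],
    [0,0,0],
  ],
  grip=[1,1,1,1],
)

```text
time_s: 9.55
position: [0.4483, 0.3257, 0.079]
tcp_rot: [[1.0, -0.005, 0.002], [-0.002, -0.003, 1.0], [-0.005, -1.0, -0.003]]
force: [0.6, -0.3, -1.1]
opening: 0.331
```

arm_command(
  translation=[
    [0,0.2,0],
    [0,0.35,0],
    [0,0.44,0],
    [0,0.48,0],
    [0,0.48,0],
  ],
  rotation=[
    [0,0,0],
    [0,0,0],
    [0,0,0],
    [0,0,0],
    [0,0,0],
  ],
  grip=[1,1,1,1,1],
)

```text
time_s: 10.05
position: [0.4492, 0.3276, 0.0429]
tcp_rot: [[1.0, -0.0, 0.0], [-0.0, -0.0, 1.0], [-0.0, -1.0, -0.0]]
force: [0.1, -0.6, -0.6]
opening: 0.331
```

arm_command(
  translation=[
    [0,0,0],
    [0,0,0],
    [0,0,0],
    [0,0,0],
    [0,0,0],
  ],
  rotation=[
    [0,0,0],
    [0,0,0],
    [0,0,0],
    [0,0,0],
    [0,0,0],
  ],
  grip=[0,0,0,0,0],
)

```text
time_s: 10.55
position: [0.4492, 0.3277, 0.0432]
tcp_rot: [[1.0, 0.0, 0.0], [-0.0, 0.0, 1.0], [0.0, -1.0, 0.0]]
force: [-0.5, 0.5, 0.8]
opening: 0.498
```

arm_command(
  translation=[
    [0,-0.3,0],
    [0,-0.8,0],
    [0,-1,0],
  ],
  rotation=[
    [0,0,0],
    [0,0,0],
    [0,0,0],
  ],
  grip=[0,-0.5,-1],
)

```text
time_s: 10.85
position: [0.4504, 0.3283, 0.1257]
tcp_rot: [[1.0, 0.004, -0.0], [0.0, 0.002, 1.0], [0.004, -1.0, 0.002]]
force: [0.3, 0.5, -1.0]
opening: 0.605
```

arm_command(
  translation=[
    [0,-0.4,0],
    [0,-0.6,0],
    [0,-0.6,0],
  ],
  rotation=[
    [0,0,0],
    [0,0,0],
    [0,0,0],
  ],
  grip=[-1,-1,-1],
)

```text
time_s: 11.15
position: [0.4506, 0.3284, 0.1735]
tcp_rot: [[1.0, 0.005, -0.0], [0.0, 0.002, 1.0], [0.005, -1.0, 0.002]]
force: [1.0, -0.2, -0.3]
opening: 0.87
```

arm_command(
  translation=[
    [0,0,-0.4],
    [0,0,-0.842],
    [0,0,-0.842],
  ],
  rotation=[
    [0,0,0],
    [0,0,0],
    [0,0,0],
  ],
  grip=[-1,-1,-1],
)

```text
time_s: 11.45
position: [0.4475, 0.2571, 0.1696]
tcp_rot: [[1.0, -0.005, 0.003], [-0.003, -0.003, 1.0], [-0.005, -1.0, -0.003]]
force: [-0.8, 0.9, 0.5]
opening: 0.993
```

arm_command(
  translation=[
    [0,0,-0.4],
    [0,0,-0.842],
    [0,0,-0.842],
  ],
  rotation=[
    [0,0,0],
    [0,0,0],
    [0,0,0],
  ],
  grip=[-1,-1,-1],
)

```text
time_s: 11.75
position: [0.4482, 0.1904, 0.1699]
tcp_rot: [[1.0, -0.003, 0.004], [-0.004, -0.001, 1.0], [-0.003, -1.0, -0.001]]
force: [-0.1, -0.7, -0.5]
opening: 0.998
```

arm_command(
  translation=[
    [0,0,-0.4],
    [0,0,-0.842],
    [0,0,-0.842],
  ],
  rotation=[
    [0,0,0],
    [0,0,0],
    [0,0,0],
  ],
  grip=[-1,-1,-1],
)

```text
time_s: 12.05
position: [0.4491, 0.1238, 0.1702]
tcp_rot: [[1.0, -0.001, 0.004], [-0.004, -0.0, 1.0], [-0.001, -1.0, -0.0]]
force: [-0.3, 0.5, -0.8]
opening: 1.004
```

arm_command(
  translation=[
    [0,0,-0.4],
    [0,0,-0.842],
    [0,0,-0.842],
  ],
  rotation=[
    [0,0,0],
    [0,0,0],
    [0,0,0],
  ],
  grip=[-1,-1,-1],
)

```text
time_s: 12.35
position: [0.4499, 0.0567, 0.1705]
tcp_rot: [[1.0, 0.0, 0.004], [-0.004, -0.0, 1.0], [0.0, -1.0, -0.0]]
force: [0.5, 0.1, 1.0]
opening: 1.003
```

arm_command(
  translation=[
    [0.06,0,-0.4],
    [0.06,0,-0.842],
    [0.06,0,-0.842],
    [0.06,0,-0.842],
  ],
  rotation=[
    [0,0,0],
    [0,0,0],
    [0,0,0],
    [0,0,0],
  ],
  grip=[-1,-1,-1,-1],
)

```text
time_s: 12.75
position: [0.4539, -0.0081, 0.1706]
tcp_rot: [[1.0, -0.001, 0.001], [-0.001, 0.001, 1.0], [-0.001, -1.0, 0.001]]
force: [0.9, 0.4, -0.0]
opening: 1.001
```

```bash
python3 - <<'E'
from h import *
print(bot.read_state()["position"])
for n,q in(("top",(140,220)),("scene",(460,215))):
    c=eyes.capture(n);print(n,[(np.round(b[0],1).tolist(),b[1]) for b in blobs(c)])
    b=min(blobs(c),key=lambda b:np.hypot(b[0][0]-q[0],b[0][1]-q[1]));print(b[0],b[1],locate(c,PROF["tall_bush"],b[0],.004))
    if n=="top": i=c["image"][130:280,90:240]
    else: j=c["image"][130:280,390:540]
cv2.imwrite("pics/t2.png",cv2.resize(np.hstack([i,j]),None,fx=2.6,fy=2.6,interpolation=cv2.INTER_CUBIC))
E
```

```text
[ 0.45393735 -0.00814182  0.17060502]
top [([316.2, 39.3], 2530.0), ([19.2, 15.7], 157.0), ([55.6, 21.8], 480.0), ([154.0, 41.5], 630.0), ([175.4, 43.0], 1122.0), ([31.9, 25.3], 195.0), ([193.6, 44.8], 283.0), ([40.7, 54.1], 833.0), ([36.9, 87.5], 955.0), ([264.3, 120.5], 693.0), ([313.8, 118.5], 520.0), ([320.3, 158.9], 92.0), ([376.3, 169.1], 260.0), ([262.6, 170.4], 80.0), ([156.9, 225.2], 666.0), ([449.5, 255.8], 237.0), ([82.1, 273.7], 61.0), ([445.6, 266.2], 102.0)]
(156.85135135135135, 225.19219219219218) 666.0 (array([0.44912022, 0.32837879]), 745.5625)
scene [([204.5, 26.1], 62.0), ([373.2, 185.5], 171.0), ([274.5, 187.8], 126.0), ([470.2, 194.3], 104.0), ([319.1, 196.5], 63.0), ([465.6, 209.8], 252.0), ([264.2, 220.9], 182.0), ([316.8, 228.9], 415.0), ([368.4, 228.7], 86.0), ([310.6, 258.3], 390.0), ([361.0, 275.5], 629.0), ([286.5, 353.4], 3894.0), ([455.9, 359.8], 1789.0), ([432.6, 357.5], 709.0), ([599.4, 335.6], 604.0), ([481.1, 362.6], 924.0), ([631.0, 341.7], 323.0), ([608.4, 374.6], 704.0), ([635.1, 379.5], 147.0)]
(465.5753968253968, 209.82539682539684) 252.0 (array([0.46530267, 0.32351898]), 618.1875)
```

View pics/t2.png

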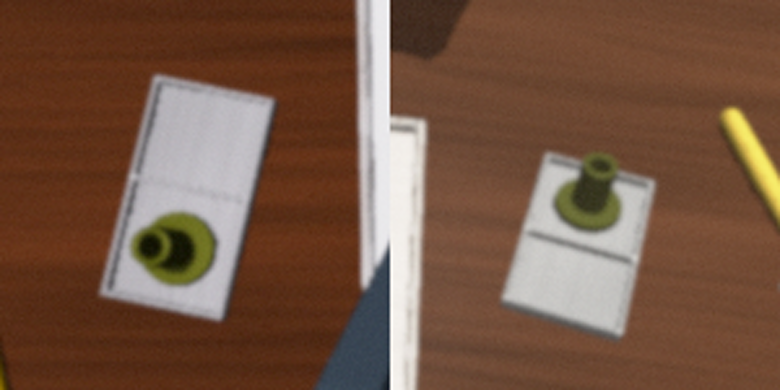

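The tall bush stands upright in the large bay at (.449,.328). Next I'll grasp the ring.

arm_command(
  translation=[
    [0,0.4,0],
    [0,0.8,0],
    [0,1,0],
    [0,1,0],
  ],
  rotation=[
    [0,0,0],
    [0,0,0],
    [0,0,0],
    [0,0,0],
  ],
  grip=[-1,-1,-1,-1],
)

```text
time_s: 13.25
position: [0.4522, -0.0072, 0.0891]
tcp_rot: [[1.0, -0.005, -0.002], [0.002, 0.002, 1.0], [-0.005, -1.0, 0.002]]
force: [-0.5, -0.3, 0.4]
opening: 1.004
```

arm_command(
  translation=[
    [0,0.3,0],
    [0,0.6,0],
    [0,0.76,0],
    [0,0.76,0],
    [0,0.76,0],
  ],
  rotation=[
    [0,0,0],
    [0,0,0],
    [0,0,0],
    [0,0,0],
    [0,0,0],
  ],
  grip=[-1,-1,-1,-1,-1],
)

```text
time_s: 13.75
position: [0.4543, -0.0086, 0.0308]
tcp_rot: [[1.0, 0.001, -0.001], [0.001, -0.0, 1.0], [0.001, -1.0, -0.0]]
force: [1.3, -0.1, 0.5]
opening: 0.999
```

arm_command(
  translation=[
    [0,0,0],
    [0,0,0],
    [0,0,0],
    [0,0,0],
    [0,0,0],
  ],
  rotation=[
    [0,0,0],
    [0,0,0],
    [0,0,0],
    [0,0,0],
    [0,0,0],
  ],
  grip=[1,1,1,1,1],
)

```text
time_s: 14.25
position: [0.454, -0.0092, 0.0304]
tcp_rot: [[1.0, 0.001, 0.0], [-0.0, -0.0, 1.0], [0.001, -1.0, -0.0]]
force: [-0.4, 0.5, 3.6]
opening: 0.647
```

arm_command(
  translation=[
    [0,0,0],
    [0,0,0],
    [0,0,0],
  ],
  rotation=[
    [0,0,0],
    [0,0,0],
    [0,0,0],
  ],
  grip=[1,1,1],
)

```text
time_s: 14.55
position: [0.454, -0.0092, 0.0304]
tcp_rot: [[1.0, 0.0, 0.0], [-0.0, -0.0, 1.0], [0.0, -1.0, -0.0]]
force: [-0.6, 0.4, 5.2]
opening: 0.654
```

arm_command(
  translation=[
    [0,-0.3,0],
    [0,-0.7,0],
    [0,-1,0],
    [0,-1,0],
  ],
  rotation=[
    [0,0,0],
    [0,0,0],
    [0,0,0],
    [0,0,0],
  ],
  grip=[1,1,1,1],
)

```text
time_s: 14.95
position: [0.4554, -0.0095, 0.1124]
tcp_rot: [[1.0, 0.005, -0.0], [0.0, -0.002, 1.0], [0.005, -1.0, -0.002]]
force: [0.7, -0.2, -1.0]
opening: 0.648
```

arm_command(
  translation=[
    [0,-0.3,0],
    [0,-0.5,0],
    [0,-0.5,0],
    [0,-0.5,0],
  ],
  rotation=[
    [0,0,0],
    [0,0,0],
    [0,0,0],
    [0,0,0],
  ],
  grip=[1,1,1,1],
)

```text
time_s: 15.35
position: [0.4535, -0.009, 0.1493]
tcp_rot: [[1.0, -0.001, 0.0], [-0.0, 0.0, 1.0], [-0.001, -1.0, 0.0]]
force: [0.1, 0.4, 0.3]
opening: 0.649
```

```bash
python3 - <<'E'
from h import *
print(bot.read_state()["position"])
i=eyes.capture("top")["image"][150:290,240:400];j=eyes.capture("scene")["image"][110:250,240:400]
cv2.imwrite("pics/t3.png",cv2.resize(np.hstack([i,j]),None,fx=2.5,fy=2.5,interpolation=cv2.INTER_CUBIC))
E
```

```text
[ 0.4534631  -0.0090425   0.14933956]
```

View pics/t3.png

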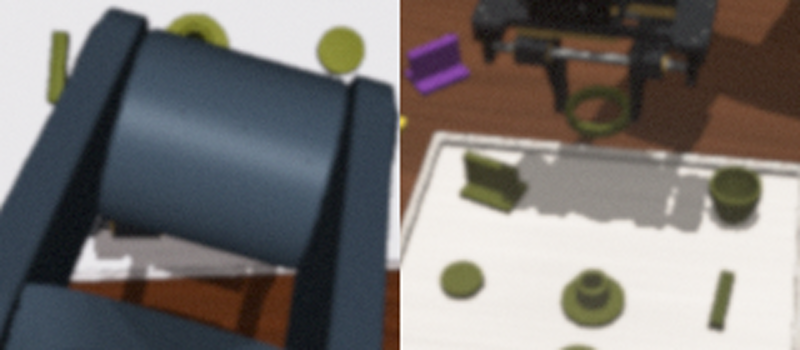

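The ring is held level between the jaws. I'll carry it over the barrel; the grip centred both parts, so I'm using the same TCP as for the bush.

arm_command(
  translation=[
    [0,0,0.4],
    [0,0,0.842],
    [0,0,0.842],
  ],
  rotation=[
    [0,0,0],
    [0,0,0],
    [0,0,0],
  ],
  grip=[1,1,1],
)

```text
time_s: 15.75
position: [0.4522, 0.061, 0.1489]
tcp_rot: [[1.0, -0.004, -0.003], [0.003, 0.001, 1.0], [-0.004, -1.0, 0.001]]
force: [-0.5, -0.3, -1.0]
opening: 0.649
```

arm_command(
  translation=[
    [0,0,0.4],
    [0,0,0.842],
    [0,0,0.842],
  ],
  rotation=[
    [0,0,0],
    [0,0,0],
    [0,0,0],
  ],
  grip=[1,1,1],
)

```text
time_s: 16.05
position: [0.4532, 0.1278, 0.1492]
tcp_rot: [[1.0, -0.002, -0.004], [0.004, 0.001, 1.0], [-0.002, -1.0, 0.001]]
force: [-1.1, 0.3, 0.3]
opening: 0.648
```

arm_command(
  translation=[
    [0,0,0.4],
    [0,0,0.842],
    [0,0,0.842],
  ],
  rotation=[
    [0,0,0],
    [0,0,0],
    [0,0,0],
  ],
  grip=[1,1,1],
)

```text
time_s: 16.35
position: [0.454, 0.1947, 0.1495]
tcp_rot: [[1.0, -0.0, -0.003], [0.003, 0.0, 1.0], [-0.0, -1.0, 0.0]]
force: [-0.1, 0.0, -0.7]
opening: 0.652
```

arm_command(
  translation=[
    [0,0,0.4],
    [0,0,0.842],
    [0,0,0.842],
  ],
  rotation=[
    [0,0,0],
    [0,0,0],
    [0,0,0],
  ],
  grip=[1,1,1],
)

```text
time_s: 16.65
position: [0.4546, 0.2617, 0.1496]
tcp_rot: [[1.0, 0.001, -0.003], [0.003, 0.001, 1.0], [0.001, -1.0, 0.001]]
force: [-0.4, -0.7, -0.8]
opening: 0.65
```

arm_command(
  translation=[
    [-0.06,0,0.4],
    [-0.06,0,0.7],
    [-0.06,0,0.842],
    [-0.06,0,0.842],
    [-0.06,0,0.842],
  ],
  rotation=[
    [0,0,0],
    [0,0,0],
    [0,0,0],
    [0,0,0],
    [0,0,0],
  ],
  grip=[1,1,1,1,1],
)

```text
time_s: 17.15
position: [0.449, 0.3261, 0.1497]
tcp_rot: [[1.0, -0.001, 0.0], [-0.0, -0.001, 1.0], [-0.001, -1.0, -0.001]]
force: [-0.4, 0.2, -0.4]
opening: 0.651
```

```bash
python3 - <<'E'
from h import *
s=bot.read_state();print(s["position"],s["opening"])
i=eyes.capture("top")["image"][140:280,80:240];j=eyes.capture("scene")["image"][110:250,380:540]
cv2.imwrite("pics/t4.png",cv2.resize(np.hstack([i,j]),None,fx=2.5,fy=2.5,interpolation=cv2.INTER_CUBIC))
E
```

```text
[0.44904076 0.32613926 0.14971346] 0.6511746299642626
```

View pics/t4.png

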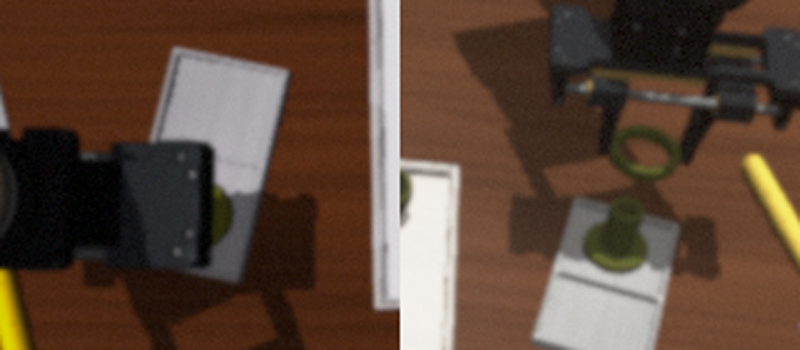

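arm_command(
  translation=[
    [0,0.2,0],
    [0,0.45,0],
    [0,0.7,0],
    [0,0.9,0],
    [0,0.9,0],
  ],
  rotation=[
    [0,0,0],
    [0,0,0],
    [0,0,0],
    [0,0,0],
    [0,0,0],
  ],
  grip=[1,1,1,1,1],
)

```text
time_s: 17.75
position: [0.4478, 0.3259, 0.0763]
tcp_rot: [[1.0, -0.005, 0.001], [-0.001, -0.002, 1.0], [-0.005, -1.0, -0.002]]
force: [-0.4, -0.6, -0.5]
opening: 0.648
```

arm_command(
  translation=[
    [0,0.2,0],
    [0,0.35,0],
    [0,0.45,0],
    [0,0.45,0],
    [0,0.45,0],
  ],
  rotation=[
    [0,0,0],
    [0,0,0],
    [0,0,0],
    [0,0,0],
    [0,0,0],
  ],
  grip=[1,1,1,1,1],
)

```text
time_s: 18.25
position: [0.4492, 0.3277, 0.0424]
tcp_rot: [[1.0, 0.0, 0.0], [-0.0, 0.0, 1.0], [0.0, -1.0, 0.0]]
force: [0.1, 0.0, 0.2]
opening: 0.646
```

arm_command(
  translation=[
    [0,0.025,0],
    [0,0.025,0],
    [0,0.025,0],
    [0,0.025,0],
  ],
  rotation=[
    [0,0,0],
    [0,0,0],
    [0,0,0],
    [0,0,0],
  ],
  grip=[1,-0.6,-0.6,-0.6],
)

```text
time_s: 18.65
position: [0.4492, 0.3278, 0.0404]
tcp_rot: [[1.0, 0.001, -0.0], [0.0, 0.0, 1.0], [0.001, -1.0, 0.0]]
force: [-0.7, 0.4, -0.3]
opening: 0.778
```

arm_command(
  translation=[
    [0,0,0],
    [0,0,0],
    [0,-0.4,0],
    [0,-0.9,0],
    [0,-0.9,0],
  ],
  rotation=[
    [0,0,0],
    [0,0,0],
    [0,0,0],
    [0,0,0],
    [0,0,0],
  ],
  grip=[-0.6,-0.6,-0.6,-0.7,-1],
)

```text
time_s: 19.15
position: [0.4521, 0.3292, 0.1165]
tcp_rot: [[1.0, 0.009, -0.0], [0.0, 0.004, 1.0], [0.009, -1.0, 0.004]]
force: [0.4, -0.7, -0.4]
opening: 0.877
```

arm_command(
  translation=[
    [0,-0.4,0],
    [0,-0.7,0],
    [0,-0.7,0],
    [0,-0.7,0],
  ],
  rotation=[
    [0,0,0],
    [0,0,0],
    [0,0,0],
    [0,0,0],
  ],
  grip=[-1,-1,-1,-1],
)

```text
time_s: 19.55
position: [0.4489, 0.3276, 0.168]
tcp_rot: [[1.0, 0.0, 0.0], [-0.0, 0.0, 1.0], [0.0, -1.0, 0.0]]
force: [0.1, 0.9, -1.3]
opening: 0.997
```

arm_command(
  translation=[
    [0,0,-0.45],
    [0,0,-0.924],
    [0,0,-0.924],
  ],
  rotation=[
    [0,0,0],
    [0,0,0],
    [0,0,0],
  ],
  grip=[-1,-1,-1],
)

```text
time_s: 19.85
position: [0.4471, 0.2501, 0.1662]
tcp_rot: [[1.0, -0.006, 0.003], [-0.003, -0.003, 1.0], [-0.006, -1.0, -0.003]]
force: [0.6, 0.6, -0.3]
opening: 1.0
```

arm_command(
  translation=[
    [0,0,-0.45],
    [0,0,-0.924],
    [0,0,-0.924],
  ],
  rotation=[
    [0,0,0],
    [0,0,0],
    [0,0,0],
  ],
  grip=[-1,-1,-1],
)

```text
time_s: 20.15
position: [0.448, 0.177, 0.1667]
tcp_rot: [[1.0, -0.004, 0.004], [-0.004, -0.001, 1.0], [-0.004, -1.0, -0.001]]
force: [0.0, 0.9, 0.2]
opening: 1.0
```

arm_command(
  translation=[
    [0,0,-0.45],
    [0,0,-0.924],
    [0,0,-0.924],
  ],
  rotation=[
    [0,0,0],
    [0,0,0],
    [0,0,0],
  ],
  grip=[-1,-1,-1],
)

```text
time_s: 20.45
position: [0.449, 0.1037, 0.1672]
tcp_rot: [[1.0, -0.002, 0.004], [-0.004, -0.001, 1.0], [-0.002, -1.0, -0.001]]
force: [0.1, 0.1, 0.1]
opening: 0.996
```

arm_command(
  translation=[
    [0,0,-0.45],
    [0,0,-0.924],
    [0,0,-0.924],
  ],
  rotation=[
    [0,0,0],
    [0,0,0],
    [0,0,0],
  ],
  grip=[-1,-1,-1],
)

```text
time_s: 20.75
position: [0.4499, 0.03, 0.1675]
tcp_rot: [[1.0, -0.0, 0.004], [-0.004, -0.0, 1.0], [0.0, -1.0, -0.0]]
force: [-0.5, 0.6, 0.2]
opening: 1.0
```

arm_command(
  translation=[
    [0,0,-0.45],
    [0,0,-0.924],
    [0,0,-0.924],
  ],
  rotation=[
    [0,0,0],
    [0,0,0],
    [0,0,0],
  ],
  grip=[-1,-1,-1],
)

```text
time_s: 21.05
position: [0.4506, -0.044, 0.1678]
tcp_rot: [[1.0, 0.002, 0.004], [-0.004, -0.001, 1.0], [0.002, -1.0, -0.001]]
force: [0.1, 0.4, 0.3]
opening: 1.0
```

arm_command(
  translation=[
    [0.018,0,-0.45],
    [0.018,0,-0.924],
    [0.018,0,-0.924],
    [0.018,0,-0.924],
  ],
  rotation=[
    [0,0,0],
    [0,0,0],
    [0,0,0],
    [0,0,0],
  ],
  grip=[-1,-1,-1,-1],
)

```text
time_s: 21.45
position: [0.4505, -0.1146, 0.1676]
tcp_rot: [[1.0, -0.001, 0.001], [-0.001, 0.002, 1.0], [-0.001, -1.0, 0.002]]
force: [0.1, 0.3, -0.1]
opening: 1.002
```

arm_command(
  translation=[
    [0,0,0],
    [0,0,0],
    [0,0,0],
    [0,0,0],
    [0,0,0],
  ],
  rotation=[
    [0,0.13,0],
    [0,0.27,0],
    [0,0.41,0],
    [0,0.54,0],
    [0,0.58,0],
  ],
  grip=[-1,-1,-1,-1,-1],
)

```text
time_s: 21.95
position: [0.45, -0.113, 0.1678]
tcp_rot: [[0.82, -0.002, 0.572], [-0.572, 0.002, 0.82], [-0.002, -1.0, 0.0]]
force: [-0.8, 0.1, -0.1]
opening: 0.999
```

arm_command(
  translation=[
    [0,0,0],
    [0,0,0],
    [0,0,0],
    [0,0,0],
    [0,0,0],
  ],
  rotation=[
    [0,0.13,0],
    [0,0.27,0],
    [0,0.41,0],
    [0,0.54,0],
    [0,0.58,0],
  ],
  grip=[-1,-1,-1,-1,-1],
)

```text
time_s: 22.45
position: [0.45, -0.113, 0.1678]
tcp_rot: [[0.347, -0.002, 0.938], [-0.938, 0.002, 0.347], [-0.002, -1.0, -0.001]]
force: [0.5, -0.1, 0.4]
opening: 1.006
```

arm_command(
  translation=[
    [0,0,0],
    [0,0,0],
    [0,0,0],
    [0,0,0],
    [0,0,0],
  ],
  rotation=[
    [0,0.13,0],
    [0,0.27,0],
    [0,0.41,0],
    [0,0.54,0],
    [0,0.582,0],
  ],
  grip=[-1,-1,-1,-1,-1],
)

```text
time_s: 22.95
position: [0.4501, -0.113, 0.1678]
tcp_rot: [[-0.252, -0.002, 0.968], [-0.968, 0.002, -0.252], [-0.001, -1.0, -0.002]]
force: [-0.1, 0.1, 0.2]
opening: 1.003
```

```bash
python3 - <<'E'
from h import *
s=bot.read_state();print(s["position"],s["tcp_rot"].round(3).tolist(),s["joint_positions"].round(1))
i=eyes.capture("top")["image"][140:280,80:240];j=eyes.capture("scene")["image"]
k=np.hstack([i,j[130:270,380:540]])
cv2.imwrite("pics/t5.png",np.vstack([cv2.resize(k,(640,280),interpolation=cv2.INTER_CUBIC),cv2.resize(j[100:220,200:380],None,fx=640/180,fy=2.5)[:300]]))
E
```

```text
[ 0.45006134 -0.11297099  0.16780973] [[-0.252, -0.002, 0.968], [-0.968, 0.002, -0.252], [-0.001, -1.0, -0.002]] [-2.800e+01  2.520e+01  1.091e+02  1.000e-01  4.590e+01 -1.340e+01]
```

View pics/t5.png

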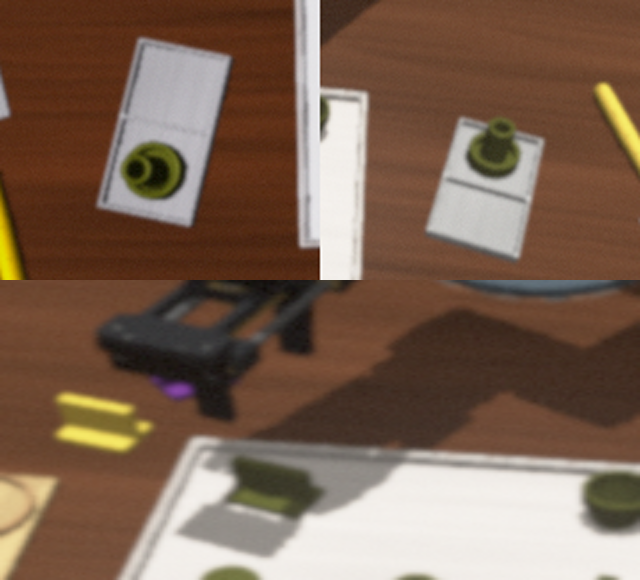

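The ring lies flat on the flange. Now the green bracket.

arm_command(
  translation=[
    [0.03,0.4,0.014],
    [0.03,0.8,0.014],
    [0.03,1,0.014],
    [0.03,1,0.014],
  ],
  rotation=[
    [0,0,0],
    [0,0,0],
    [0,0,0],
    [0,0,0],
  ],
  grip=[-1,-1,-1,-1],
)

```text
time_s: 23.45
position: [0.4494, -0.1163, 0.0862]
tcp_rot: [[-0.249, -0.005, 0.969], [-0.969, 0.003, -0.249], [-0.002, -1.0, -0.006]]
force: [0.7, 0.5, -0.2]
opening: 1.0
```

arm_command(
  translation=[
    [0,0.3,0],
    [0,0.5,0],
    [0,0.61,0],
    [0,0.61,0],
    [0,0.61,0],
  ],
  rotation=[
    [0,0,0],
    [0,0,0],
    [0,0,0],
    [0,0,0],
    [0,0,0],
  ],
  grip=[-1,-1,-1,-1,-1],
)

```text
time_s: 23.95
position: [0.4513, -0.1183, 0.04]
tcp_rot: [[-0.25, 0.001, 0.968], [-0.968, -0.0, -0.25], [0.0, -1.0, 0.001]]
force: [-0.6, -0.1, 0.5]
opening: 0.998
```

arm_command(
  translation=[
    [0,0,0],
    [0,0,0],
    [0,0,0],
    [0,0,0],
    [0,0,0],
  ],
  rotation=[
    [0,0,0],
    [0,0,0],
    [0,0,0],
    [0,0,0],
    [0,0,0],
  ],
  grip=[1,1,1,1,1],
)

```text
time_s: 24.45
position: [0.451, -0.1185, 0.0395]
tcp_rot: [[-0.251, 0.0, 0.968], [-0.968, -0.0, -0.251], [0.0, -1.0, 0.0]]
force: [0.6, -0.7, 0.1]
opening: 0.634
```

arm_command(
  translation=[
    [0,0,0],
    [0,0,0],
    [0,0,0],
    [0,0,0],
    [0,0,0],
  ],
  rotation=[
    [0,0,0],
    [0,0,0],
    [0,0,0],
    [0,0,0],
    [0,0,0],
  ],
  grip=[1,1,1,1,1],
)

```text
time_s: 24.95
position: [0.451, -0.1184, 0.0393]
tcp_rot: [[-0.251, -0.0, 0.968], [-0.968, 0.0, -0.251], [-0.0, -1.0, -0.0]]
force: [-0.7, 0.1, 0.7]
opening: 0.17
```

arm_command(
  translation=[
    [0,0,0],
    [0,0,0],
    [0,0,0],
  ],
  rotation=[
    [0,0,0],
    [0,0,0],
    [0,0,0],
  ],
  grip=[1,1,1],
)

```text
time_s: 25.25
position: [0.451, -0.1185, 0.0393]
tcp_rot: [[-0.251, 0.0, 0.968], [-0.968, -0.0, -0.251], [0.0, -1.0, 0.0]]
force: [0.3, -0.7, -0.6]
opening: 0.112
```

arm_command(
  translation=[
    [0,-0.3,0],
    [0,-0.8,0],
    [0,-1,0],
    [0,-1,0],
  ],
  rotation=[
    [0,0,0],
    [0,0,0],
    [0,-0.056,0],
    [0,-0.056,0],
  ],
  grip=[1,1,1,1],
)

```text
time_s: 25.65
position: [0.4522, -0.1191, 0.1214]
tcp_rot: [[-0.193, 0.005, 0.981], [-0.981, -0.003, -0.193], [0.002, -1.0, 0.005]]
force: [0.2, 0.4, -0.7]
opening: 0.109
```

arm_command(
  translation=[
    [0,-0.3,0],
    [0,-0.5,0],
    [0,-0.5,0],
    [0,-0.5,0],
  ],
  rotation=[
    [0,0,0],
    [0,0,0],
    [0,0,0],
    [0,0,0],
  ],
  grip=[1,1,1,1],
)

```text
time_s: 26.05
position: [0.4505, -0.1182, 0.1584]
tcp_rot: [[-0.194, -0.001, 0.981], [-0.981, 0.001, -0.194], [-0.0, -1.0, -0.001]]
force: [-0.8, -0.1, 0.4]
opening: 0.115
```

arm_command(
  translation=[
    [-0.4,0,0],
    [-0.903,0,0],
    [-0.903,0,0],
  ],
  rotation=[
    [0,0,0],
    [0,0,0],
    [0,0,0],
  ],
  grip=[1,1,1],
)

```text
time_s: 26.35
position: [0.4635, -0.0438, 0.1576]
tcp_rot: [[-0.19, -0.004, 0.982], [-0.982, 0.003, -0.19], [-0.002, -1.0, -0.005]]
force: [0.5, 0.3, -1.2]
opening: 0.11
```

arm_command(
  translation=[
    [-0.4,0,0],
    [-0.903,0,0],
    [-0.903,0,0],
  ],
  rotation=[
    [0,0,0],
    [0,0,0],
    [0,0,0],
  ],
  grip=[1,1,1],
)

```text
time_s: 26.65
position: [0.4783, 0.0263, 0.158]
tcp_rot: [[-0.19, -0.002, 0.982], [-0.982, 0.001, -0.19], [-0.001, -1.0, -0.003]]
force: [-0.7, 0.1, -1.3]
opening: 0.111
```

arm_command(
  translation=[
    [-0.4,0,0],
    [-0.903,0,0],
    [-0.903,0,0],
  ],
  rotation=[
    [0,0,0],
    [0,0,0],
    [0,0,0],
  ],
  grip=[1,1,1],
)

```text
time_s: 26.95
position: [0.4931, 0.0965, 0.1582]
tcp_rot: [[-0.19, -0.001, 0.982], [-0.982, 0.001, -0.19], [-0.001, -1.0, -0.001]]
force: [0.2, 0.1, -1.2]
opening: 0.114
```

arm_command(
  translation=[
    [-0.4,0,0],
    [-0.903,0,0],
    [-0.903,0,0],
  ],
  rotation=[
    [0,0,0],
    [0,0,0],
    [0,0,0],
  ],
  grip=[1,1,1],
)

```text
time_s: 27.25
position: [0.5077, 0.1669, 0.1585]
tcp_rot: [[-0.191, 0.001, 0.982], [-0.982, 0.001, -0.191], [-0.001, -1.0, 0.001]]
force: [0.3, -0.8, -0.1]
opening: 0.11
```

arm_command(
  translation=[
    [-0.4,0,0],
    [-0.903,0,0],
    [-0.903,0,0],
  ],
  rotation=[
    [0,0,0],
    [0,0,0],
    [0,0,0],
  ],
  grip=[1,1,1],
)

```text
time_s: 27.55
position: [0.5221, 0.2375, 0.1586]
tcp_rot: [[-0.191, 0.001, 0.982], [-0.982, 0.001, -0.191], [-0.001, -1.0, 0.001]]
force: [0.3, -0.9, -0.2]
opening: 0.117
```

arm_command(
  translation=[
    [-0.4,0,0],
    [-0.7,0,0],
    [-0.903,0,0],
    [-0.903,0,0],
    [-0.903,0,0],
  ],
  rotation=[
    [0,0,0],
    [0,0,0],
    [0,0,0],
    [0,0,0],
    [0,0,0],
  ],
  grip=[1,1,1,1,1],
)

```text
time_s: 28.05
position: [0.5345, 0.3052, 0.1587]
tcp_rot: [[-0.194, -0.002, 0.981], [-0.981, -0.002, -0.194], [0.002, -1.0, -0.002]]
force: [0.2, -0.6, -0.2]
opening: 0.112
```

```bash
python3 - <<'E'
from h import *
s=bot.read_state();print(s["position"],s["tcp_rot"].round(3).tolist(),s["joint_positions"].round(1))
i=eyes.capture("top")["image"][120:280,80:240];j=eyes.capture("scene")["image"]
cv2.imwrite("pics/t6.png",cv2.resize(np.hstack([i,j[110:270,380:540]]),None,fx=2.4,fy=2.4,interpolation=cv2.INTER_CUBIC))
E
```

```text
[0.53445357 0.30518998 0.15866731] [[-0.194, -0.002, 0.981], [-0.981, -0.002, -0.194], [0.002, -1.0, -0.002]] [19.4 35.5 87.8 -0.1 56.8 30.6]
```

View pics/t6.png

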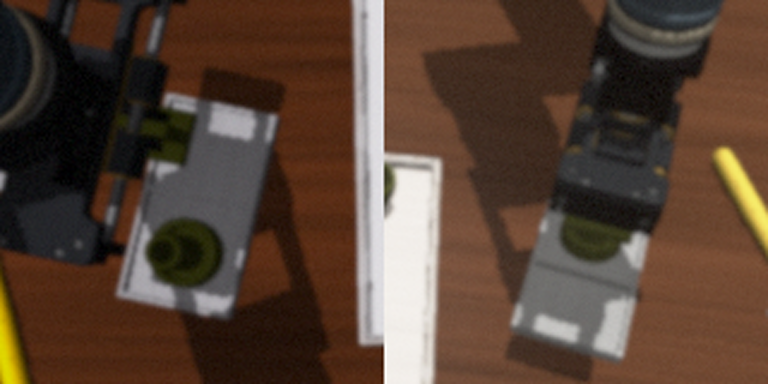

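arm_command(
  translation=[
    [0,0.3,0],
    [0,0.6,0],
    [0,0.9,0],
    [0,1,0],
    [0,1,0],
  ],
  rotation=[
    [0,0,0],
    [0,0,0],
    [0,0,0],
    [0,0,0],
    [0,0,0],
  ],
  grip=[1,1,1,1,1],
)

```text
time_s: 28.65
position: [0.534, 0.3056, 0.0782]
tcp_rot: [[-0.194, -0.003, 0.981], [-0.981, -0.001, -0.194], [0.002, -1.0, -0.003]]
force: [-1.2, -0.5, -0.8]
opening: 0.11
```

arm_command(
  translation=[
    [0,0.2,0],
    [0,0.35,0],
    [0,0.44,0],
    [0,0.48,0],
    [0,0.48,0],
  ],
  rotation=[
    [0,0,0],
    [0,0,0],
    [0,0,0],
    [0,0,0],
    [0,0,0],
  ],
  grip=[1,1,1,1,1],
)

```text
time_s: 29.15
position: [0.535, 0.3068, 0.041]
tcp_rot: [[-0.194, 0.0, 0.981], [-0.981, -0.0, -0.194], [0.0, -1.0, 0.0]]
force: [0.2, 0.7, -1.6]
opening: 0.109
```

arm_command(
  translation=[
    [0,0,0],
    [0,0,0],
    [0,0,0],
    [0,0,0],
    [0,0,0],
  ],
  rotation=[
    [0,0,0],
    [0,0,0],
    [0,0,0],
    [0,0,0],
    [0,0,0],
  ],
  grip=[0.3,0.3,0.3,0.3,0.3],
)

```text
time_s: 29.65
position: [0.535, 0.3068, 0.0411]
tcp_rot: [[-0.194, 0.0, 0.981], [-0.981, 0.0, -0.194], [-0.0, -1.0, 0.0]]
force: [0.1, -0.2, -0.6]
opening: 0.339
```

arm_command(
  translation=[
    [0,-0.3,0],
    [0,-0.7,0],
    [0,-1,0],
    [0,-1,0],
  ],
  rotation=[
    [0,0,0],
    [0,0,0],
    [0,0,0],
    [0,0,0],
  ],
  grip=[0.3,0.3,0.3,0.3],
)

```text
time_s: 30.05
position: [0.5374, 0.3077, 0.1247]
tcp_rot: [[-0.194, 0.007, 0.981], [-0.981, 0.003, -0.194], [-0.004, -1.0, 0.007]]
force: [0.6, 0.8, -0.3]
opening: 0.355
```

arm_command(
  translation=[
    [0,-0.3,0],
    [0,-0.5,0],
    [0,-0.5,0],
    [0,-0.5,0],
  ],
  rotation=[
    [0,0,0],
    [0,0,0],
    [0,0,0],
    [0,0,0],
  ],
  grip=[-1,-1,-1,-1],
)

```text
time_s: 30.45
position: [0.5344, 0.3066, 0.1602]
tcp_rot: [[-0.194, -0.001, 0.981], [-0.981, -0.0, -0.194], [0.001, -1.0, -0.001]]
force: [0.5, 0.5, 0.3]
opening: 0.629
```

arm_command(
  translation=[
    [0.4,0,0.12],
    [0.903,0,0.281],
    [0.903,0,0.281],
  ],
  rotation=[
    [0,0,0],
    [0,0,0],
    [0,0,0],
  ],
  grip=[-1,-1,-1],
)

```text
time_s: 30.75
position: [0.5424, 0.2273, 0.159]
tcp_rot: [[-0.198, -0.004, 0.98], [-0.98, -0.003, -0.198], [0.003, -1.0, -0.003]]
force: [0.1, 0.6, -0.9]
opening: 0.903
```

arm_command(
  translation=[
    [0.4,0,0.12],
    [0.903,0,0.281],
    [0.903,0,0.281],
  ],
  rotation=[
    [0,0,0],
    [0,0,0],
    [0,0,0],
  ],
  grip=[-1,-1,-1],
)

```text
time_s: 31.05
position: [0.551, 0.1526, 0.1595]
tcp_rot: [[-0.198, -0.003, 0.98], [-0.98, -0.002, -0.198], [0.002, -1.0, -0.002]]
force: [0.3, -0.3, -0.6]
opening: 0.992
```

arm_command(
  translation=[
    [0.4,0,0.12],
    [0.903,0,0.281],
    [0.903,0,0.281],
  ],
  rotation=[
    [0,0,0],
    [0,0,0],
    [0,0,0],
  ],
  grip=[-1,-1,-1],
)

```text
time_s: 31.35
position: [0.5597, 0.0778, 0.1598]
tcp_rot: [[-0.198, -0.001, 0.98], [-0.98, -0.001, -0.198], [0.001, -1.0, -0.001]]
force: [-0.1, 0.8, 0.2]
opening: 0.998
```

arm_command(
  translation=[
    [0.4,0,0.12],
    [0.7,0,0.2],
    [0.903,0,0.281],
    [0.903,0,0.281],
    [0.903,0,0.281],
  ],
  rotation=[
    [0,0,0],
    [0,0,0],
    [0,0,0],
    [0,0,0],
    [0,0,0],
  ],
  grip=[-1,-1,-1,-1,-1],
)

```text
time_s: 31.85
position: [0.5669, 0.0068, 0.1605]
tcp_rot: [[-0.194, -0.001, 0.981], [-0.981, 0.001, -0.194], [-0.001, -1.0, -0.001]]
force: [-0.2, 0.6, -0.2]
opening: 1.002
```

```bash
python3 - <<'E'
from h import *
s=bot.read_state();print(s["position"],s["joint_positions"].round(1))
i=eyes.capture("top")["image"][100:280,80:260];j=eyes.capture("scene")["image"]
cv2.imwrite("pics/t7.png",cv2.resize(np.hstack([i,j[130:310,240:540]]),None,fx=1.65,fy=1.65,interpolation=cv2.INTER_CUBIC))
E
```

```text
[0.5668666  0.00676025 0.16048685] [-10.6  32.2  95.    0.1  52.9   0.5]
```

View pics/t7.png

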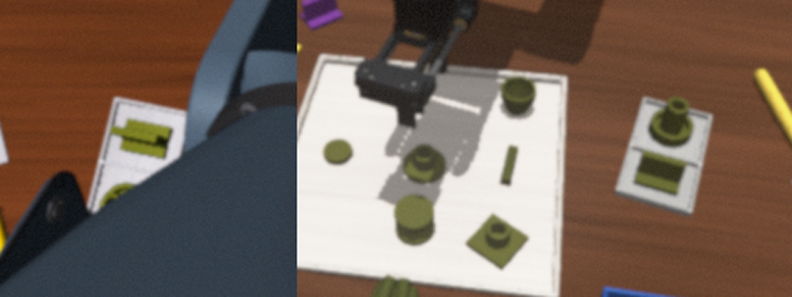

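The bracket stands in the small bay, beside the bush and ring. I'll descend on the short bush.

arm_command(
  translation=[
    [0,0.4,0],
    [0,0.8,0],
    [0,1,0],
    [0,1,0],
  ],
  rotation=[
    [0,0,0],
    [0,0,0],
    [0,0,0],
    [0,0,0],
  ],
  grip=[-1,-1,-1,-1],
)

```text
time_s: 32.35
position: [0.565, 0.0075, 0.0786]
tcp_rot: [[-0.192, -0.006, 0.981], [-0.981, 0.001, -0.192], [-0.0, -1.0, -0.006]]
force: [0.3, 0.4, 0.7]
opening: 1.0
```

arm_command(
  translation=[
    [0,0.3,0],
    [0,0.5,0],
    [0,0.56,0],
    [0,0.56,0],
    [0,0.56,0],
  ],
  rotation=[
    [0,0,0],
    [0,0,0],
    [0,0,0],
    [0,0,0],
    [0,0,0],
  ],
  grip=[-1,-1,-1,-1,-1],
)

```text
time_s: 32.85
position: [0.5679, 0.0061, 0.0372]
tcp_rot: [[-0.193, 0.002, 0.981], [-0.981, -0.0, -0.193], [-0.0, -1.0, 0.002]]
force: [-0.0, -0.7, 1.6]
opening: 0.999
```

arm_command(
  translation=[
    [0,0,0],
    [0,0,0],
    [0,0,0],
    [0,0,0],
    [0,0,0],
  ],
  rotation=[
    [0,0,0],
    [0,0,0],
    [0,0,0],
    [0,0,0],
    [0,0,0],
  ],
  grip=[1,1,1,1,1],
)

```text
time_s: 33.35
position: [0.5672, 0.0058, 0.0363]
tcp_rot: [[-0.194, 0.0, 0.981], [-0.981, -0.0, -0.194], [0.0, -1.0, 0.0]]
force: [-0.0, 0.4, 0.2]
opening: 0.634
```

arm_command(
  translation=[
    [0,0,0],
    [0,0,0],
    [0,0,0],
    [0,0,0],
    [0,0,0],
  ],
  rotation=[
    [0,0,0],
    [0,0,0],
    [0,0,0],
    [0,0,0],
    [0,0,0],
  ],
  grip=[1,1,1,1,1],
)

```text
time_s: 33.85
position: [0.5672, 0.0059, 0.0361]
tcp_rot: [[-0.194, 0.0, 0.981], [-0.981, -0.0, -0.194], [0.0, -1.0, 0.0]]
force: [0.0, -0.2, -0.4]
opening: 0.338
```

arm_command(
  translation=[
    [0,0,0],
    [0,-0.3,0],
    [0,-0.7,0],
    [0,-1,0],
    [0,-1,0],
  ],
  rotation=[
    [0,0,0],
    [0,0,0],
    [0,0,0],
    [0,0,0],
    [0,0,0],
  ],
  grip=[1,1,1,1,1],
)

```text
time_s: 34.35
position: [0.5694, 0.0056, 0.1193]
tcp_rot: [[-0.194, 0.007, 0.981], [-0.981, -0.001, -0.194], [-0.0, -1.0, 0.007]]
force: [-0.3, -0.6, -0.6]
opening: 0.334
```

arm_command(
  translation=[
    [0,-0.3,0],
    [0,-0.5,0],
    [0,-0.5,0],
    [0,-0.5,0],
  ],
  rotation=[
    [0,0,0],
    [0,0,0],
    [0,0,0],
    [0,0,0],
  ],
  grip=[1,1,1,1],
)

```text
time_s: 34.75
position: [0.5666, 0.006, 0.1552]
tcp_rot: [[-0.194, -0.001, 0.981], [-0.981, 0.0, -0.194], [0.0, -1.0, -0.001]]
force: [-0.5, -0.5, -1.2]
opening: 0.336
```

arm_command(
  translation=[
    [0.4,0,0],
    [0.812,0,0],
    [0.812,0,0],
  ],
  rotation=[
    [0,0,0],
    [0,0,0],
    [0,0,0],
  ],
  grip=[1,1,1],
)

```text
time_s: 35.05
position: [0.5534, -0.0607, 0.1544]
tcp_rot: [[-0.197, -0.003, 0.98], [-0.98, -0.0, -0.197], [0.001, -1.0, -0.003]]
force: [0.3, 0.0, 0.1]
opening: 0.34
```

arm_command(
  translation=[
    [0.4,0,0],
    [0.812,0,0],
    [0.812,0,0],
  ],
  rotation=[
    [0,0,0],
    [0,0,0],
    [0,0,0],
  ],
  grip=[1,1,1],
)

```text
time_s: 35.35
position: [0.5414, -0.1243, 0.1548]
tcp_rot: [[-0.197, -0.002, 0.98], [-0.98, -0.0, -0.197], [0.001, -1.0, -0.001]]
force: [0.8, 0.7, -1.0]
opening: 0.341
```

arm_command(
  translation=[
    [0.4,0,0],
    [0.812,0,0],
    [0.812,0,0],
  ],
  rotation=[
    [0,0,0],
    [0,0,0],
    [0,0,0],
  ],
  grip=[1,1,1],
)

```text
time_s: 35.65
position: [0.5293, -0.1878, 0.1551]
tcp_rot: [[-0.197, -0.0, 0.98], [-0.98, -0.001, -0.197], [0.001, -1.0, -0.0]]
force: [0.7, 0.0, -0.1]
opening: 0.338
```

arm_command(
  translation=[
    [0.4,0,0],
    [0.812,0,0],
    [0.812,0,0],
  ],
  rotation=[
    [0,0,0],
    [0,0,0],
    [0,0,0],
  ],
  grip=[1,1,1],
)

```text
time_s: 35.95
position: [0.517, -0.2514, 0.1553]
tcp_rot: [[-0.197, 0.0, 0.98], [-0.98, -0.001, -0.197], [0.001, -1.0, 0.0]]
force: [0.5, 0.1, -1.5]
opening: 0.336
```

arm_command(
  translation=[
    [0.4,0,0],
    [0.7,0,0],
    [0.812,0,0],
    [0.812,0,0],
    [0.812,0,0],
  ],
  rotation=[
    [0,0,0],
    [0,0,0],
    [0,0,0],
    [0,0,0],
    [0,0,0],
  ],
  grip=[1,1,1,1,1],
)

```text
time_s: 36.45
position: [0.5042, -0.3108, 0.1556]
tcp_rot: [[-0.193, -0.001, 0.981], [-0.981, 0.002, -0.193], [-0.002, -1.0, -0.002]]
force: [0.4, 0.1, -1.6]
opening: 0.344
```

arm_command(
  translation=[
    [0,0.3,0],
    [0,0.6,0],
    [0,0.9,0],
    [0,0.9,0],
    [0,0.9,0],
  ],
  rotation=[
    [0,0,0],
    [0,0,0],
    [0,0,0],
    [0,0,0],
    [0,0,0],
  ],
  grip=[1,1,1,1,1],
)

```text
time_s: 36.95
position: [0.5044, -0.3113, 0.0841]
tcp_rot: [[-0.192, -0.001, 0.981], [-0.981, 0.001, -0.192], [-0.001, -1.0, -0.001]]
force: [1.2, -0.7, -0.1]
opening: 0.337
```

```bash
python3 - <<'E'
from h import *
s=bot.read_state();print(s["position"],s["joint_positions"].round(1),s["opening"])
i=eyes.capture("top")["image"][90:270,400:560];j=eyes.capture("scene")["image"]
cv2.imwrite("pics/t8.png",cv2.resize(np.hstack([i,j[110:290,120:280]]),None,fx=2.4,fy=2.4,interpolation=cv2.INTER_CUBIC))
E
```

```text
[ 0.50441057 -0.31133705  0.08406281] [-42.5  40.4  93.7   0.   46.  -31.4] 0.3366325973290887
```

View pics/t8.png

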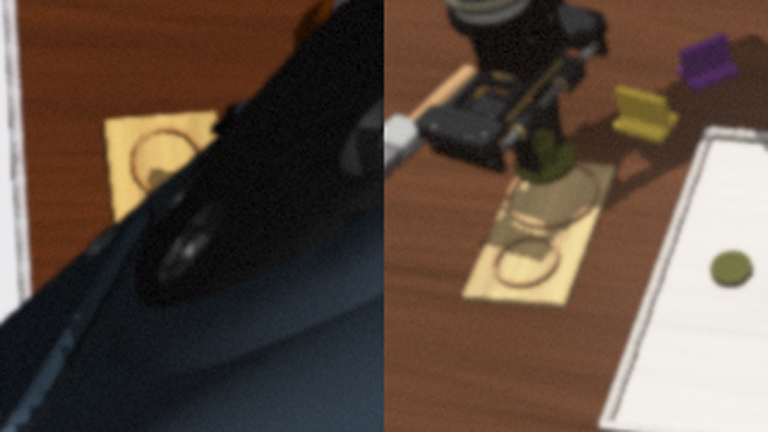

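```bash
python3 - <<'E'
from h import *
c=eyes.capture("scene")
for z in(.008,.016): print(ray(c,(190.8,192.1),z),ray(c,(120+142/2.4,110+260/2.4),z))
E
```

```text
[ 0.50997787 -0.31313877  0.008     ] [ 0.5913987  -0.30829551  0.008     ]
[ 0.51674126 -0.30848305  0.016     ] [ 0.59733769 -0.30368884  0.016     ]
```

arm_command(
  translation=[
    [0,0.15,0.04],
    [0,0.3,0.04],
    [0,0.45,0.04],
    [0,0.525,0.04],
    [0,0.525,0.04],
  ],
  rotation=[
    [0,0,0],
    [0,0,0],
    [0,0,0],
    [0,0,0],
    [0,0,0],
  ],
  grip=[1,1,1,1,1],
)

```text
time_s: 37.6
position: [0.5069, -0.3131, 0.0412]
tcp_rot: [[-0.194, -0.001, 0.981], [-0.981, 0.001, -0.194], [-0.001, -1.0, -0.002]]
force: [-0.0, -0.4, -0.3]
opening: 0.341
```

arm_command(
  translation=[
    [0,0,0],
    [0,0,0],
    [0,0,0],
    [0,0,0],
    [0,0,0],
  ],
  rotation=[
    [0,0,0],
    [0,0,0],
    [0,0,0],
    [0,0,0],
    [0,0,0],
  ],
  grip=[1,0,0,0,0],
)

```text
time_s: 38.1
position: [0.5075, -0.3135, 0.0423]
tcp_rot: [[-0.194, 0.0, 0.981], [-0.981, -0.0, -0.194], [0.0, -1.0, 0.0]]
force: [-0.6, -0.5, 0.5]
opening: 0.492
```

arm_command(
  translation=[
    [0,-0.3,0],
    [0,-0.7,0],
    [0,-1,0],
    [0,-1,0],
  ],
  rotation=[
    [0,0,0],
    [0,0,0],
    [0,0,0],
    [0,0,0],
  ],
  grip=[0,0,-1,-1],
)

```text
time_s: 38.5
position: [0.5094, -0.3151, 0.1258]
tcp_rot: [[-0.194, 0.006, 0.981], [-0.981, -0.005, -0.194], [0.004, -1.0, 0.007]]
force: [1.3, 0.5, -0.4]
opening: 0.606
```

arm_command(
  translation=[
    [0,-0.3,0],
    [0,-0.5,0],
    [0,-0.5,0],
    [0,-0.5,0],
  ],
  rotation=[
    [0,0,0],
    [0,0,0],
    [0,0,0],
    [0,0,0],
  ],
  grip=[-1,-1,-1,-1],
)

```text
time_s: 38.9
position: [0.507, -0.3131, 0.1613]
tcp_rot: [[-0.194, -0.001, 0.981], [-0.981, 0.001, -0.194], [-0.001, -1.0, -0.001]]
force: [0.2, 0.1, -0.9]
opening: 0.944
```

arm_command(
  translation=[
    [-0.4,0,-0.15],
    [-0.847,0,-0.313],
    [-0.847,0,-0.313],
  ],
  rotation=[
    [0,0,0],
    [0,0,0],
    [0,0,0],
  ],
  grip=[-1,-1,-1],
)

```text
time_s: 39.2
position: [0.4925, -0.2363, 0.1598]
tcp_rot: [[-0.191, -0.008, 0.982], [-0.982, 0.007, -0.191], [-0.005, -1.0, -0.009]]
force: [-0.4, -0.5, -0.4]
opening: 0.997
```

arm_command(
  translation=[
    [-0.4,0,-0.15],
    [-0.847,0,-0.313],
    [-0.847,0,-0.313],
  ],
  rotation=[
    [0,0,0],
    [0,0,0],
    [0,0,0],
  ],
  grip=[-1,-1,-1],
)

```text
time_s: 39.5
position: [0.4814, -0.1661, 0.1604]
tcp_rot: [[-0.191, -0.007, 0.982], [-0.982, 0.005, -0.191], [-0.004, -1.0, -0.008]]
force: [0.3, 1.4, 0.7]
opening: 1.001
```

arm_command(
  translation=[
    [-0.4,0,-0.15],
    [-0.847,0,-0.313],
    [-0.847,0,-0.313],
  ],
  rotation=[
    [0,0,0],
    [0,0,0],
    [0,0,0],
  ],
  grip=[-1,-1,-1],
)

```text
time_s: 39.8
position: [0.4704, -0.0959, 0.1609]
tcp_rot: [[-0.19, -0.006, 0.982], [-0.982, 0.003, -0.19], [-0.002, -1.0, -0.006]]
force: [-0.3, 0.6, -0.1]
opening: 1.0
```

arm_command(
  translation=[
    [-0.4,0,-0.15],
    [-0.847,0,-0.313],
    [-0.847,0,-0.313],
  ],
  rotation=[
    [0,0,0],
    [0,0,0],
    [0,0,0],
  ],
  grip=[-1,-1,-1],
)

```text
time_s: 40.1
position: [0.4598, -0.0256, 0.1612]
tcp_rot: [[-0.19, -0.004, 0.982], [-0.982, 0.002, -0.19], [-0.001, -1.0, -0.004]]
force: [-0.2, -0.5, 0.0]
opening: 0.998
```

arm_command(
  translation=[
    [-0.4,0,-0.15],
    [-0.847,0,-0.313],
    [-0.847,0,-0.313],
  ],
  rotation=[
    [0,0,0],
    [0,0,0],
    [0,0,0],
  ],
  grip=[-1,-1,-1],
)

```text
time_s: 40.4
position: [0.4493, 0.0451, 0.1615]
tcp_rot: [[-0.19, -0.002, 0.982], [-0.982, 0.001, -0.19], [-0.0, -1.0, -0.002]]
force: [-0.5, -0.4, -0.1]
opening: 0.998
```

arm_command(
  translation=[
    [-0.4,0,-0.15],
    [-0.7,0,-0.26],
    [-0.847,0,-0.313],
    [-0.847,0,-0.313],
    [-0.847,0,-0.313],
  ],
  rotation=[
    [0,0,0],
    [0,0,0],
    [0,0,0],
    [0,0,0],
    [0,0,0],
  ],
  grip=[-1,-1,-1,-1,-1],
)

```text
time_s: 40.9
position: [0.4396, 0.1135, 0.162]
tcp_rot: [[-0.194, 0.001, 0.981], [-0.981, -0.001, -0.194], [0.001, -1.0, 0.001]]
force: [0.4, 0.6, -0.3]
opening: 1.002
```

```bash
python3 - <<'E'
from h import *
s=bot.read_state();print(s["position"],s["joint_positions"].round(1),s["opening"])
i=eyes.capture("top")["image"][110:250,410:530];j=eyes.capture("scene")["image"]
cv2.imwrite("pics/t9.png",cv2.resize(np.hstack([i,j[130:270,150:270],j[110:250,310:430]]),None,fx=2.2,fy=2.2,interpolation=cv2.INTER_CUBIC))
E
```

```text
[0.43961995 0.11353662 0.16201366] [ 4.000e-01  2.520e+01  1.108e+02 -1.000e-01  4.400e+01  1.160e+01] 1.0018485732792672
```

View pics/t9.png

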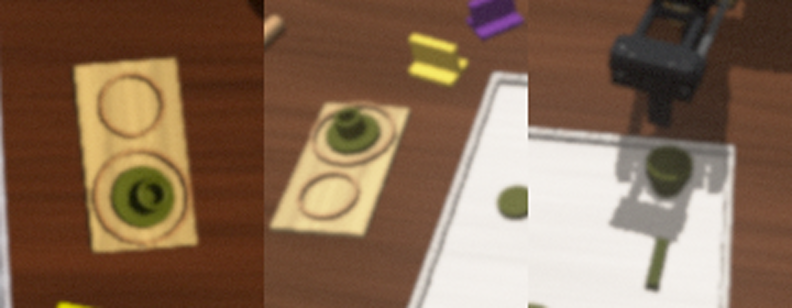

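The short bush sits flat inside the wide collar. Next is the cup.

arm_command(
  translation=[
    [0,0.4,0],
    [0,0.8,0],
    [0,1,0],
    [0,1,0],
  ],
  rotation=[
    [0,0,0],
    [0,0,0],
    [0,0,0],
    [0,0,0],
  ],
  grip=[-1,-1,-1,-1],
)

```text
time_s: 41.4
position: [0.4378, 0.1135, 0.0804]
tcp_rot: [[-0.195, -0.004, 0.981], [-0.981, -0.0, -0.195], [0.001, -1.0, -0.004]]
force: [0.2, 0.2, 0.4]
opening: 1.003
```

arm_command(
  translation=[
    [0,0.25,0],
    [0,0.4,0],
    [0,0.44,0],
    [0,0.44,0],
    [0,0.44,0],
  ],
  rotation=[
    [0,0,0],
    [0,0,0],
    [0,0,0],
    [0,0,0],
    [0,0,0],
  ],
  grip=[-1,-1,-1,-1,-1],
)

```text
time_s: 41.9
position: [0.4394, 0.1144, 0.0477]
tcp_rot: [[-0.194, 0.002, 0.981], [-0.981, -0.0, -0.194], [-0.0, -1.0, 0.002]]
force: [-0.9, 0.8, 0.5]
opening: 1.002
```

arm_command(
  translation=[
    [0,0,0],
    [0,0,0],
    [0,0,0],
    [0,0,0],
    [0,0,0],
  ],
  rotation=[
    [0,0,0],
    [0,0,0],
    [0,0,0],
    [0,0,0],
    [0,0,0],
  ],
  grip=[1,1,1,1,1],
)

```text
time_s: 42.4
position: [0.4388, 0.1146, 0.047]
tcp_rot: [[-0.194, 0.0, 0.981], [-0.981, -0.0, -0.194], [-0.0, -1.0, 0.0]]
force: [0.5, -0.2, 0.1]
opening: 0.635
```

arm_command(
  translation=[
    [0,0,0],
    [0,0,0],
    [0,-0.3,0],
    [0,-0.7,0],
    [0,-0.9,0],
  ],
  rotation=[
    [0,0,0],
    [0,0,0],
    [0,0,0],
    [0,0,0],
    [0,0,0],
  ],
  grip=[1,1,1,1,1],
)

```text
time_s: 42.9
position: [0.4391, 0.1146, 0.1204]
tcp_rot: [[-0.194, 0.001, 0.981], [-0.981, 0.0, -0.194], [-0.0, -1.0, 0.001]]
force: [0.8, -0.7, -1.3]
opening: 0.564
```

arm_command(
  translation=[
    [0,-0.3,0],
    [0,-0.5,0],
    [0,-0.5,0],
    [0,-0.5,0],
  ],
  rotation=[
    [0,0,0],
    [0,0,0],
    [0,0,0],
    [0,0,0],
  ],
  grip=[1,1,1,1],
)

```text
time_s: 43.3
position: [0.4384, 0.1146, 0.1587]
tcp_rot: [[-0.194, -0.0, 0.981], [-0.981, 0.0, -0.194], [0.0, -1.0, -0.0]]
force: [-0.4, 0.2, -0.2]
opening: 0.562
```

arm_command(
  translation=[
    [0.4,0,0.24],
    [0.798,0,0.481],
    [0.798,0,0.481],
  ],
  rotation=[
    [0,0,0],
    [0,0,0],
    [0,0,0],
  ],
  grip=[1,1,1],
)

```text
time_s: 43.6
position: [0.4663, 0.0413, 0.1579]
tcp_rot: [[-0.198, 0.001, 0.98], [-0.98, -0.001, -0.198], [0.001, -1.0, 0.001]]
force: [1.0, 0.9, -0.8]
opening: 0.566
```

arm_command(
  translation=[
    [0.4,0,0.24],
    [0.798,0,0.481],
    [0.798,0,0.481],
  ],
  rotation=[
    [0,0,0],
    [0,0,0],
    [0,0,0],
  ],
  grip=[1,1,1],
)

```text
time_s: 43.9
position: [0.4916, -0.0288, 0.158]
tcp_rot: [[-0.197, 0.002, 0.98], [-0.98, -0.001, -0.197], [0.001, -1.0, 0.002]]
force: [-0.3, 0.4, 0.0]
opening: 0.564
```

arm_command(
  translation=[
    [0.4,0,0.24],
    [0.798,0,0.481],
    [0.798,0,0.481],
  ],
  rotation=[
    [0,0,0],
    [0,0,0],
    [0,0,0],
  ],
  grip=[1,1,1],
)

```text
time_s: 44.2
position: [0.517, -0.0987, 0.1581]
tcp_rot: [[-0.197, 0.002, 0.98], [-0.98, -0.002, -0.197], [0.001, -1.0, 0.002]]
force: [0.4, -0.3, -0.3]
opening: 0.567
```

arm_command(
  translation=[
    [0.4,0,0.24],
    [0.798,0,0.481],
    [0.798,0,0.481],
  ],
  rotation=[
    [0,0,0],
    [0,0,0],
    [0,0,0],
  ],
  grip=[1,1,1],
)

```text
time_s: 44.5
position: [0.5421, -0.1686, 0.1582]
tcp_rot: [[-0.196, 0.002, 0.981], [-0.981, -0.002, -0.196], [0.001, -1.0, 0.003]]
force: [0.1, 0.5, 0.1]
opening: 0.564
```

arm_command(
  translation=[
    [0.4,0,0.24],
    [0.798,0,0.481],
    [0.798,0,0.481],
  ],
  rotation=[
    [0,0,0],
    [0,0,0],
    [0,0,0],
  ],
  grip=[1,1,1],
)

```text
time_s: 44.8
position: [0.5672, -0.2385, 0.1581]
tcp_rot: [[-0.196, 0.002, 0.981], [-0.981, -0.002, -0.196], [0.002, -1.0, 0.002]]
force: [-0.4, -0.5, 0.4]
opening: 0.564
```

arm_command(
  translation=[
    [0.4,0,0.24],
    [0.65,0,0.39],
    [0.798,0,0.481],
    [0.798,0,0.481],
    [0.798,0,0.481],
  ],
  rotation=[
    [0,0,0],
    [0,0,0],
    [0,0,0],
    [0,0,0],
    [0,0,0],
  ],
  grip=[1,1,1,1,1],
)

```text
time_s: 45.3
position: [0.5901, -0.3038, 0.1581]
tcp_rot: [[-0.193, -0.003, 0.981], [-0.981, 0.003, -0.193], [-0.002, -1.0, -0.003]]
force: [-0.8, 0.5, -0.9]
opening: 0.568
```

arm_command(
  translation=[
    [0,0.3,0],
    [0,0.6,0],
    [0,0.8,0],
    [0,0.8,0],
    [0,0.8,0],
  ],
  rotation=[
    [0,0,0],
    [0,0,0],
    [0,0,0],
    [0,0,0],
    [0,0,0],
  ],
  grip=[1,1,1,1,1],
)

```text
time_s: 45.8
position: [0.591, -0.3052, 0.095]
tcp_rot: [[-0.193, -0.001, 0.981], [-0.981, 0.001, -0.193], [-0.0, -1.0, -0.001]]
force: [0.3, 0.1, 0.2]
opening: 0.57
```

```bash
python3 - <<'E'
from h import *
s=bot.read_state();print(s["position"],s["opening"])
i=eyes.capture("top")["image"][110:250,410:530];c=eyes.capture("scene");j=c["image"].copy()
p=s["position"]
for z,col in((.008,(0,0,255)),): cv2.circle(j,tuple(int(v) for v in proj(c,[p[0],p[1],z])[0].round()),1,col,-1)
cv2.imwrite("pics/t10.png",cv2.resize(np.hstack([i,j[130:270,140:260]]),None,fx=3.2,fy=3.2,interpolation=cv2.INTER_CUBIC))
E
```

```text
[ 0.59104846 -0.30516924  0.09501803] 0.5698932740312733
```

View pics/t10.png

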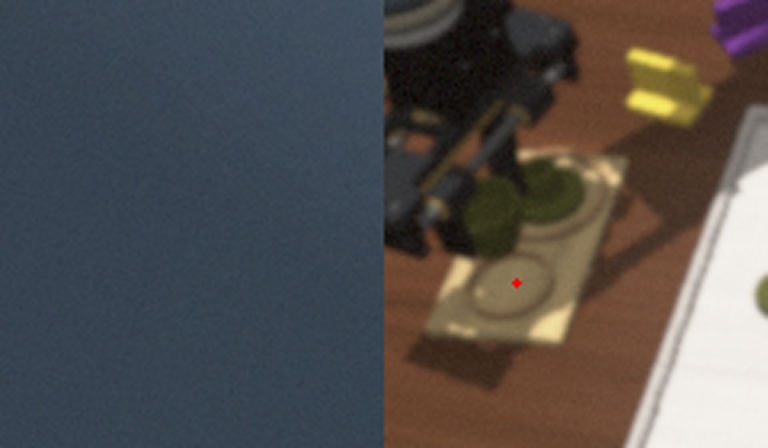

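The cup is centred over the narrow collar (pixel (516,283) against the ellipse centre at (511,285)). I'll lower and release.

arm_command(
  translation=[
    [0.015,0.15,0.01],
    [0.015,0.3,0.01],
    [0.015,0.45,0.01],
    [0.015,0.525,0.01],
    [0.015,0.525,0.01],
  ],
  rotation=[
    [0,0,0],
    [0,0,0],
    [0,0,0],
    [0,0,0],
    [0,0,0],
  ],
  grip=[1,1,1,1,1],
)

```text
time_s: 46.4
position: [0.5912, -0.3071, 0.0522]
tcp_rot: [[-0.194, -0.001, 0.981], [-0.981, 0.001, -0.194], [-0.001, -1.0, -0.001]]
force: [1.1, 0.7, -0.3]
opening: 0.567
```

arm_command(
  translation=[
    [0,0,0],
    [0,0,0],
    [0,0,0],
    [0,0,0],
    [0,0,0],
  ],
  rotation=[
    [0,0,0],
    [0,0,0],
    [0,0,0],
    [0,0,0],
    [0,0,0],
  ],
  grip=[1,-0.5,-0.5,-0.5,-0.5],
)

```text
time_s: 46.9
position: [0.5917, -0.3073, 0.053]
tcp_rot: [[-0.194, 0.0, 0.981], [-0.981, -0.0, -0.194], [0.0, -1.0, 0.0]]
force: [-0.4, 0.9, 0.4]
opening: 0.744
```

arm_command(
  translation=[
    [0,-0.3,0],
    [0,-0.7,0],
    [0,-1,0],
    [0,-1,0],
  ],
  rotation=[
    [0,0,0],
    [0,0,0],
    [0,0,0],
    [0,0,0],
  ],
  grip=[-0.5,-0.5,-1,-1],
)

```text
time_s: 47.3
position: [0.594, -0.3089, 0.1372]
tcp_rot: [[-0.194, 0.007, 0.981], [-0.981, -0.005, -0.194], [0.004, -1.0, 0.008]]
force: [-0.2, -0.9, 0.3]
opening: 0.857
```

arm_command(
  translation=[
    [0,-0.4,0],
    [0,-0.8,0],
    [0,-0.8,0],
  ],
  rotation=[
    [0,0,0],
    [0,0,0],
    [0,0,0],
  ],
  grip=[-1,-1,-1],
)

```text
time_s: 47.6
position: [0.5938, -0.3088, 0.201]
tcp_rot: [[-0.194, 0.007, 0.981], [-0.981, -0.005, -0.194], [0.004, -1.0, 0.008]]
force: [0.6, -0.9, -0.4]
opening: 0.988
```

arm_command(
  translation=[
    [-0.5,0,-0.3],
    [-1,0,-0.6],
    [-1,0,-0.6],
  ],
  rotation=[
    [0,0,0],
    [0,0,0],
    [0,0,0],
  ],
  grip=[-1,-1,-1],
)

```text
time_s: 47.9
position: [0.5553, -0.2127, 0.1946]
tcp_rot: [[-0.19, -0.009, 0.982], [-0.982, 0.007, -0.19], [-0.005, -1.0, -0.01]]
force: [-0.6, -0.2, -0.5]
opening: 1.002
```

arm_command(
  translation=[
    [-0.5,0,-0.3],
    [-1,0,-0.6],
    [-1,0,-0.6],
  ],
  rotation=[
    [0,0,0],
    [0,0,0],
    [0,0,0],
  ],
  grip=[-1,-1,-1],
)

```text
time_s: 48.2
position: [0.524, -0.1262, 0.1952]
tcp_rot: [[-0.19, -0.008, 0.982], [-0.982, 0.005, -0.19], [-0.003, -1.0, -0.009]]
force: [-0.6, 0.5, -0.2]
opening: 0.997
```

arm_command(
  translation=[
    [-0.5,0,-0.3],
    [-1,0,-0.6],
    [-1,0,-0.6],
    [-1,0,-0.6],
    [-1,0,-0.6],
  ],
  rotation=[
    [0,0,0],
    [0,0,0],
    [0,0,0],
    [0,0,0],
    [0,0,0],
  ],
  grip=[-1,-1,-1,-1,-1],
)

```text
time_s: 48.7
position: [0.4979, -0.0451, 0.1967]
tcp_rot: [[-0.194, 0.001, 0.981], [-0.981, -0.001, -0.194], [0.001, -1.0, 0.001]]
force: [0.3, -0.4, -0.5]
opening: 0.997
```

```bash
python3 - <<'E'
from h import *
s=bot.read_state();print(s["position"],s["force"])
i=eyes.capture("top")["image"];j=eyes.capture("scene")["image"]
a=np.hstack([i[120:240,420:520],j[130:250,150:250],j[150:270,420:520]])
cv2.imwrite("pics/t11.png",np.vstack([cv2.resize(a,(780,312),interpolation=cv2.INTER_CUBIC),cv2.resize(i[60:290,60:560],(780,280))]))
E
```

```text
[ 0.49794859 -0.04505081  0.19672027] [ 0.32201329 -0.38172101 -0.45446875]
```

View pics/t11.png

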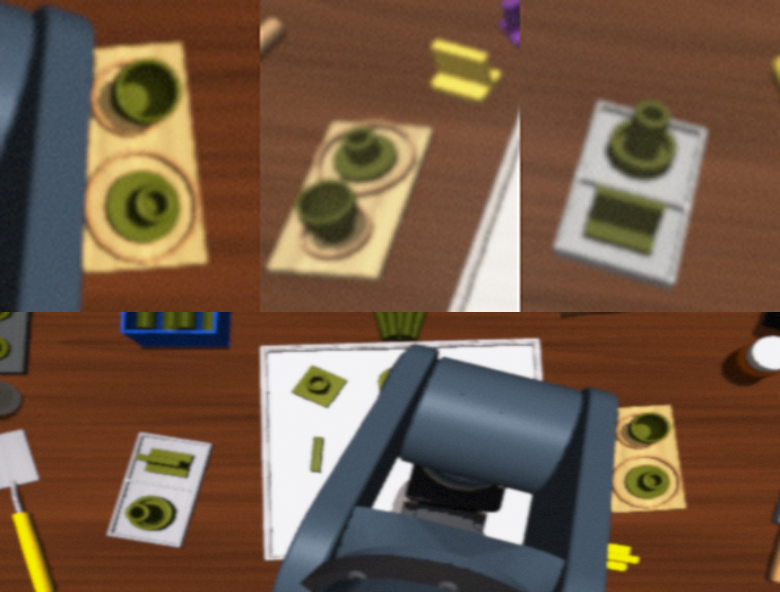

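```bash
python3 -c "
from rig import bot
print(bot.hand_in(), bot.read_state()['time_s'])"
```

```text
the job is handed in; nothing more can be done
the job is handed in; nothing more can be done
```

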